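# Rescue the tipped jar from the carousel

## Robot

A 6-joint arm with a two-finger parallel gripper is mounted at the origin on a cart in front of the work surface, level with it; the furniture and walls round the work are solid. World frame = base frame: x ahead of the robot, y to its left, z up, the work surface at z = 0. Lengths are in m, angles in rad, forces in N, time in s.
With the tool pointing down it reaches from about 0.4 to 0.825 m from the base axis. Payload 7 kg.
Tool frame: the origin (TCP) lies at the very end of the fingers, on their centre line; the grasp point (between the pads) lies 19 mm behind it (arm.pinch_z is the z of the grasp point in the tool frame, in m); z points along the fingers, y is the direction in which the jaws open and shut (so a half turn about z gives the same grasp; the last joint's range is limited). The gripper opens to 88 mm and grips with 3 to 60 N. Pads are 19 mm wide; open, the fingers measure 130 mm over their backs; the gripper's body (78 mm by 193 mm) begins 47 mm behind the grasp point.
Start: joints at [-1.045, 0.359, 0.012, 0, -1.224, -0.288], TCP at [0.159, -0.656, 0.227] pointing down, gripper open.
Joint ranges: [-3.07, 3.07], [-1.43, 2.12], [-1.02, 1.25], [-3.03, 1.67], [-3.05, -0], [-3.03, 3.03]. Speed limits (rad/s): [2.39, 2.39, 3.01, 3.14, 3.14, 3.14].

## Interface

Orientations are given as [roll, pitch, yaw] about the fixed x, y, z axes, in that order (R = Rz(yaw) Ry(pitch) Rx(roll)).
In Python, from station import arm gives the robot as it stands.
- The arm moves only by the tool drive_tool, never from a script. Its argument "targets" is a list of rows, each a list of 6 numbers: the shift along the world's x, y, z in units of 0.04 m (1.0 is 0.04 m), then the turn, a rotation vector about the world's x, y, z in units of 6 degrees (1.0 is 6 degrees). In form: [[x, y, z, wx, wy, wz], ...]. A call has 1 to 5 rows; each row shifts and turns the commanded pose from where the row before left it; what a row does not reach is not made up. A row lasts 1/8 s, in which the tool goes at most 62.5 mm and 10.7 degrees, less where a joint would pass 70% of its speed; a pose out of reach is approached as far as the arm can. A call with a number of a shift or a turn outside -1 to 1 is refused whole. A call with a gripper value outside its range is refused whole. "claw" is the opening, from 0 (shut) to 1 (fully open), set as the call begins (left out, the last holds). The fingers move at their own pace and stop on an object; "newtons" is the grip in N (left out, the last holds). Time passes only in rows, so rows that do not move let the fingers close. It gives the time, the measured TCP pose, the force and the opening at its end, in the units of the state.
- arm.get_state(): the state, without advancing time (a new reading comes with each control period).
- arm.grab_frame(name): name is "scene" or "top"; returns (picture, depth): 384x512x3 uint8, red, green, blue; 384x512 float32, m along the optical axis (not along the pixel's ray), 0 where there is no reading.
- arm.get_calibration(name): a dict with "mtx" (3x3 intrinsics, pixels), "origin" and "rotation" of the camera in the world. Camera axes: x right, y up, looking along -z (the intrinsics and any distortion apply to the point x, -y, -z); pixel columns grow to the right and rows downward; lengths in m; the calibration is good to about 2 mm. A picture is of the moment at which its call begins. get_calibration takes no time and is no camera call.
- arm.job_done(): hands the job in, once; it reports no verdict.
Trained networks look in the newest picture that a camera, given by its name, has taken for a name from the list of things; names that differ only in an ending like _2 or _b are one class to them, and where a whole thing is asked for, a point or a joint stands for the part that bears it (a point fixed in the world has none). Each returns a list of dicts, best first, with "score" (0 to 1); they miss things now and then, are a little off and sometimes report something else, mostly with a low value. They report only what shows in the picture. A call takes as long as a camera call. They do not tell look-alikes from the thing itself.
- arm.search_frame(target, camera): "point" ([x, y, z] in m, in the coordinates of the camera as it stood for that picture, good to about 4 mm: the middle of the surface that is visible of it).
- arm.cut_out(target, camera): "pixels" (384x512 bool, what is visible of it).
- arm.landmark_of(target, camera): "point" ([x, y, z] in m, in the coordinates of the camera as it stood for that picture, good to about 4 mm: a listed point, or the origin of a listed thing).
The state is a dict: "t": time; "q": joint angles; "qd": joint speeds; "joint_efforts": joint torques, N m; "eef_pos": TCP position; "ee_rot": TCP orientation; "force": force on the tool from outside, world axes, zero at the start; "moment": the same for the moment, N m; "width": finger opening in m.
Only numpy, scipy, OpenCV 4.12 (cv2) and the standard library are available. Lean on these libraries where they do the work, as an engineer would, in place of code of your own. Each camera call takes 0.05 s, during which the arm holds its last target. There are 200 camera calls.

## Task

One small jar has tipped over on the freely turning jar carousel, away from its open front, at the side or under the wire guard at the back. Push the carousel round until the tipped jar lies in the open front, lift it off, and stand it upright, gently and cap up, on the middle of the round pad that marks the free place in the row of jars on the tray. Keep all the other jars standing, those in the row where they are, and leave the other small things on the worktop where they lie.

Things in the scene. Friction and masses are not known exactly. Their poses are not given: they have to be found in the camera images.
- tipped_jar: small brown screw-cap jar with white cap, 44 mm diameter, 60 mm tall (body to 50 mm, cap 41 mm diameter above), about 0.09 kg. Origin: centre of its underside; its z axis runs from underside to cap. It starts lying on its side on the carousel, cap towards the rim.
- carousel: free disc, 252 mm diameter; origin on its axis at the underside, upper face 12 mm higher (30 mm over the worktop). Rim lip 5 mm high, hub 12 mm high. At 45, 135, 225, 315 deg in its frame: a rib 5 mm high and, 113 mm from the axis, a steel finger post 10 mm thick, 58 mm tall. Jars 76 mm out at 0, 90, 270 deg; the tipped one at 180 deg (-x) between two strips 4 mm high at y = +-28 mm
- stand: fixed foot of the carousel with wire guard; origin on the carousel's axis at the worktop; -x is the open front. Guard: rods 150 mm above the worktop, from x = +30 mm back to an arc of 146 mm radius (-77 to +77 deg about +x); upright rods on that arc at -77, 0, +77 deg. All at x < +20 mm is open from above
- jar_left: white jar standing on the carousel, 52 mm diameter, 70 mm tall; origin: centre of its underside, z up
- jar_right: white jar standing on the carousel, 56 mm diameter, 75 mm tall; origin: centre of its underside, z up
- jar_back: white jar standing on the carousel, 52 mm diameter, 70 mm tall; origin: centre of its underside, z up
- lane: fixed shallow aluminium tray for a row of jars, 62 mm (x) by 226 mm (y), floor 4 mm thick, a rail 3 mm thick and 10 mm high (above the worktop) along each long side; three places in a row along its y axis, at y = -72, 0 and +72 mm. Origin: centre of its underside
- pad: fixed round black rubber pad, 50 mm diameter, 2 mm thick, lying on the tray's floor at the free place. Origin: centre of its underside (4 mm above the worktop); its top is 6 mm above the worktop
- lane_jar_1: small brown jar standing on the tray, same size as the tipped one; origin: centre of its underside, z up
- lane_jar_2: small brown jar standing on the tray, same size as the tipped one; origin: centre of its underside, z up
- puck: loose bystander: flat round sample puck, 38 mm diameter, 18 mm high; origin: centre of its underside
- wax_stick: loose bystander: round stick, 16 x 75 x 16 mm, lying along its y axis; origin: centre of its underside
- ring_weight: loose bystander: steel ring, 60 mm diameter, 20 mm high; origin: centre of its underside
Mind the look-alikes: they are no part of the job. Leave any green look-alike of the jar_left alone.

How it is judged:
On the way, in this order (a step that is already met when the one before it is completed fails the run):
1. the tipped jar, still lying on the carousel, has been brought round into the open front of the stand (x of tipped_jar in the frame of stand below -0.03 m and horizontal distance between tipped_jar and carousel below 0.11 m and angle between tipped_jar's own z axis and vertical above 1.2 rad and height (world z) of tipped_jar below 0.075 m), for 0.2 s.
2. the tipped jar has been lifted off the carousel (height (world z) of tipped_jar above 0.09 m and contact force between tipped_jar and carousel below 0.01 N), for 0.1 s.
At the end, for the whole second after the job is handed in: The rescued jar stands upright (within 0.15 rad), cap up, at rest on the pad, its centre within 15 mm of the pad's; the three other jars stand upright on the carousel and the two jars of the row stand upright on the tray (angle between each of jar_left, jar_right, jar_back, lane_jar_1, lane_jar_2, tipped_jar's own z axis and vertical below 0.15 rad and horizontal distance between tipped_jar and pad below 0.015 m and z of tipped_jar in the frame of pad between -0.001 and 0.006 m and linear speed of tipped_jar below 0.02 m/s and z of each of jar_left, jar_right, jar_back in the frame of carousel above 0.008 m and horizontal distance between each of jar_left, jar_right, jar_back and carousel below 0.12 m); the robot touches nothing.
It fails at once if another jar is knocked over (leans more than 0.4 rad) (angle between any of jar_left, jar_right, jar_back, lane_jar_1, lane_jar_2's own z axis and vertical above 0.4 rad).
It fails at once if a jar of the row is shoved more than 20 mm (distance of any of lane_jar_1, lane_jar_2 from where it was at the start of the episode above 0.02 m).
It fails at once if the puck, wax stick or ring is moved more than 30 mm (distance of any of puck, wax_stick, ring_weight from where it was at the start of the episode above 0.03 m).
It fails at once if the jar is dropped on its place: out of the fingers while more than 20 mm above the pad (horizontal distance between tipped_jar and pad below 0.04 m and z of tipped_jar in the frame of pad above 0.022 m and angle between tipped_jar's own z axis and vertical below 0.6 rad and contact force between tipped_jar and the fingers below 0.05 N).
It also fails if it takes over 72 s, if anything falls off the work surface, if the arm or the gripper's body presses on something with over 40 N, if the wrist force passes 120 N, or if a joint passes its speed limit or range.

## Working session

There is one attempt and no reset: what is moved stays moved. The work goes in short steps, Python scripts to look and compute and a tool call to move; the robot and the scene stay as the last step left them, time stands still between calls to the robot, and variables do not carry over. Pictures are saved under pics/ and viewed, about 8 in all and at most 12, crops included, and the job is handed in when it is done.

Besides the shell and the picture viewer there is one more tool, called after "Emit:" by a JSON object that holds its "op" and its "data". drive_tool: Moves the arm, as the interface text tells. Shifts and turns lie within -1 to 1; 1 stands for 0.04 m of shift or 6 degrees of turn. Its arguments: {"type":"object","properties":{"targets":{"type":"array"},"claw":{"type":"number"},"newtons":{"type":"number"}},"required":["targets"]}

```bash
mkdir -p pics; cat > h.py <<'E'
from station import arm
import numpy as np, cv2
def shot(cam,name=None):
    p,d=arm.grab_frame(cam)
    if name: cv2.imwrite('pics/%s.png'%name,p[:,:,::-1])
    return p,d
def world(pt,cam):
    c=arm.get_calibration(cam); return np.array(c['rotation'])@np.array(pt)+np.array(c['origin'])
def pix(w,cam):
    c=arm.get_calibration(cam); q=np.array(c['rotation']).T@(np.array(w)-np.array(c['origin'])); q=q*[1,-1,-1]
    u=np.array(c['mtx'])@q; return (u[:2]/u[2]).round(0)
def cloud(d,cam):
    c=arm.get_calibration(cam); K=np.array(c['mtx']); v,u=np.mgrid[:d.shape[0],:d.shape[1]]
    P=np.stack([(u-K[0,2])/K[0,0]*d,-(v-K[1,2])/K[1,1]*d,-d],-1)
    return P@np.array(c['rotation']).T+np.array(c['origin'])
def find(n,cam,f='landmark_of'):
    for r in getattr(arm,f)(n,cam):
        w=world(r['point'],cam); print(cam,f[:4],n,round(r['score'],2),w.round(3),pix(w,cam))
E
python3 - <<'E'
from h import *
a,_=shot('top'); b,_=shot('scene')
cv2.imwrite('pics/a.png',np.vstack([a,b])[:,:,::-1])
for n in ['tipped_jar','carousel','stand','pad','lane','jar_left','jar_right','jar_back']:
    find(n,'top')
for n in ['tipped_jar','carousel','stand','pad']: find(n,'scene')
for c in ['top','scene']: k=arm.get_calibration(c); print(c,np.round(k['origin'],3),np.round(k['rotation'],2).tolist(),k['mtx'][0][0])
print(arm.get_state())
E
```

```text
Traceback (most recent call last):
  File "h.py", line 18, in find
    w=world(r['point'],cam); print(cam,f[:4],n,round(r['score'],2),w.round(3),pix(w,cam))
                                                                              ~~~^^^^^^^
  File "h.py", line 10, in pix
    c=arm.get_calibration(cam); q=np.array(c['rotation']).T@(np.array(w)-np.array(c['origin'])); q=q*[1,-1,-1]
                                                                                                   ~^~~~~~~~~~
TypeError: can't multiply sequence by non-int of type 'numpy.float64'
```

View pics/a.png

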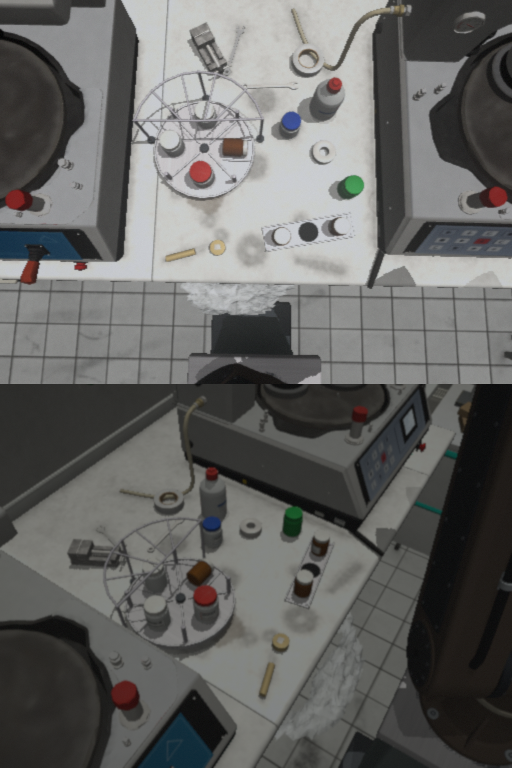

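The top view shows the tipped brown jar at (233,147), on the side of the carousel. The red-capped jar is at the front (201,173), with white jars at (171,141) and (203,115). The pad is at (308,232), between two brown jars. There is also a green jar at (351,187) and a blue-capped one at (290,122).

```bash
python3 - <<'E'
from station import arm
k=arm.get_calibration('top'); print({a:(type(b),b) for a,b in k.items()})
r=arm.landmark_of('tipped_jar','top') ; print(r)
E
sed -i 's/q=q\*\[1,-1,-1\]/q=q*np.array([1.,-1,-1])/' h.py
python3 - <<'E'
from h import *
for n in ['tipped_jar','carousel','stand','pad','lane','jar_left','jar_right','jar_back']:
    find(n,'top')
for n in ['tipped_jar','carousel','stand','pad']: find(n,'scene')
E
```

```text
{'mtx': (<class 'numpy.ndarray'>, array([[367.02965825,   0.        , 248.805135  ],
       [  0.        , 367.02965825, 192.37885645],
       [  0.        ,   0.        ,   1.        ]])), 'origin': (<class 'numpy.ndarray'>, array([0.40152755, 0.02238902, 0.93228743])), 'rotation': (<class 'numpy.ndarray'>, array([ 0.15748513, -0.0039941 , -1.55224611]))}
[{'point': [-0.0634, 0.1148, -0.9095], 'score': 0.93}]
top land tipped_jar 0.93 [1.803 1.424 2.334] [-118.  559.]
top land carousel 0.59 [1.851 1.472 2.382] [-118.  559.]
top land pad 0.59 [1.859 1.48  2.39 ] [-118.  559.]
top land lane 0.88 [1.864 1.485 2.394] [-118.  559.]
top land lane 0.23 [1.867 1.488 2.398] [-118.  559.]
top land jar_left 0.87 [1.91  1.531 2.441] [-118.  559.]
top land jar_left 0.73 [1.847 1.468 2.378] [-118.  559.]
top land jar_right 0.84 [1.806 1.427 2.337] [-118.  559.]
top land jar_right 0.68 [1.843 1.464 2.374] [-118.  559.]
top land jar_right 0.18 [1.843 1.463 2.373] [-118.  559.]
top land jar_back 0.55 [1.81 1.43 2.34] [-118.  559.]
scene land tipped_jar 0.83 [2.761 3.121 3.413] [-194.  631.]
scene land carousel 0.59 [2.749 3.11  3.402] [-194.  631.]
scene land pad 0.75 [3.189 3.55  3.842] [-194.  631.]
```

The calibration gives the rotation as roll, pitch, yaw, so I'll convert it to a matrix.

```bash
sed -i "s/c=arm.get_calibration(cam)/c=cal(cam)/" h.py; cat >> h.py <<'E'
from scipy.spatial.transform import Rotation as Ro
def cal(cam):
    c=dict(arm.get_calibration(cam)); c['rotation']=Ro.from_euler('xyz',c['rotation']).as_matrix(); return c
E
python3 - <<'E'
from h import *
a,d=shot('top'); 
for n in ['tipped_jar','carousel','stand','pad','lane','jar_left','jar_right','jar_back','puck','wax_stick','ring_weight']:
    find(n,'top')
P=cloud(d,'top')
for u,v in [(308,232),(233,147),(204,148),(201,173),(250,230),(230,181)]: print((u,v),P[v,u].round(3))
b,_=shot('scene')
for n in ['tipped_jar','carousel','stand','pad']: find(n,'scene')
cv2.imwrite('pics/b.png',cv2.resize(a[60:270,125:365],None,fx=2.5,fy=2.5,interpolation=2)[:,:,::-1])
E
```

```text
top land tipped_jar 0.65 [0.656 0.087 0.054] [223. 146.]
top land tipped_jar 0.27 [0.411 0.095 0.004] [218. 246.]
top land carousel 0.69 [0.656 0.14  0.016] [204. 150.]
top land stand 0.49 [ 0.451 -0.132  0.007] [309. 232.]
top land stand 0.18 [0.581 0.135 0.032] [204. 177.]
top land pad 0.73 [ 0.45  -0.133  0.009] [310. 232.]
top land lane 0.79 [ 0.453 -0.134  0.003] [310. 231.]
top land jar_left 0.97 [ 0.562 -0.229  0.002] [346. 189.]
top land jar_left 0.75 [0.735 0.129 0.031] [208. 118.]
top land jar_right 0.57 [0.578 0.135 0.034] [204. 178.]
top land jar_back 0.57 [0.655 0.214 0.034] [173. 148.]
top land jar_back 0.36 [ 0.45  -0.131  0.009] [309. 232.]
top land puck 0.75 [0.409 0.097 0.004] [218. 247.]
top land wax_stick 0.63 [0.389 0.19  0.   ] [180. 254.]
top land wax_stick 0.52 [0.581 0.134 0.029] [204. 177.]
top land ring_weight 0.96 [ 0.66  -0.169  0.003] [322. 152.]
top land ring_weight 0.27 [ 0.464 -0.199  0.008] [336. 227.]
(308, 232) [ 0.451 -0.129  0.006]
(233, 147) [0.648 0.062 0.073]
(204, 148) [0.653 0.135 0.044]
(201, 173) [0.576 0.132 0.107]
(250, 230) [0.453 0.017 0.   ]
(230, 181) [0.573 0.069 0.029]
scene land tipped_jar 0.74 [0.655 0.086 0.051] [193. 195.]
scene land carousel 0.82 [0.654 0.138 0.017] [181. 219.]
scene land carousel 0.6 [ 0.434 -0.054  0.006] [302. 208.]
scene land carousel 0.44 [ 0.455 -0.129  0.002] [309. 186.]
scene land pad 0.5 [ 0.451 -0.134  0.001] [311. 186.]
```

View pics/b.png

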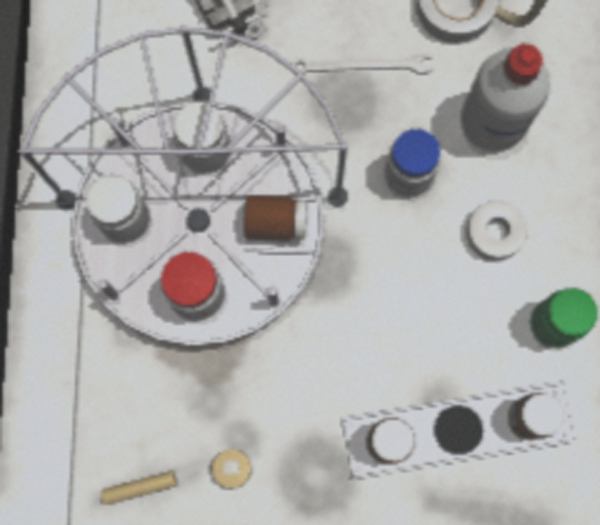

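```bash
cat >> h.py <<'E'
import json
def log():
    s=arm.get_state(); R=Ro.from_euler('xyz',s['ee_rot']).as_matrix()
    open('log.jsonl','a').write(json.dumps([list(map(float,s['q'])),list(map(float,s['eef_pos'])),R.tolist()])+'\n')
    print('t',round(s['t'],2),'q',np.round(s['q'],3),'p',np.round(s['eef_pos'],4),'F',np.round(s['force'],1),'w',round(s['width'],4),'\nR',R.round(3).tolist())
E
python3 - <<'E'
from h import *
log()
P=cloud(arm.grab_frame('top')[1],'top')
m=(P[...,2]>.078)&(P[...,2]<.1)&(np.hypot(P[...,0]-.655,P[...,1]-.138)>.098)&(np.hypot(P[...,0]-.655,P[...,1]-.138)<.13)&(P[...,0]<.655)
print(P[m].round(3))
E
```

```text
t 1.65 q [-1.045  0.359  0.012  0.    -1.224 -0.288] p [ 0.159  -0.656   0.2266] F [ 0.1 -0.  -0.4] w 0.0878 
R [[-0.972, -0.236, 0.0], [-0.236, 0.972, -0.0], [0.0, -0.0, -1.0]]
[[0.58  0.221 0.089]
 [0.58  0.219 0.089]
 [0.58  0.216 0.09 ]
 [0.578 0.221 0.089]
 [0.577 0.218 0.09 ]
 [0.577 0.216 0.09 ]
 [0.578 0.214 0.088]
 [0.575 0.221 0.091]
 [0.575 0.219 0.088]
 [0.575 0.216 0.089]
 [0.575 0.214 0.089]
 [0.578 0.214 0.079]
 [0.573 0.221 0.089]
 [0.573 0.219 0.089]
 [0.573 0.216 0.089]
 [0.574 0.215 0.082]
 [0.576 0.062 0.089]
 [0.576 0.059 0.091]
 [0.576 0.057 0.088]
 [0.573 0.218 0.079]
 [0.574 0.062 0.089]
 [0.573 0.059 0.09 ]
 [0.574 0.057 0.088]
 [0.574 0.055 0.087]
 [0.571 0.062 0.089]
 [0.571 0.059 0.089]
 [0.571 0.057 0.089]
 [0.572 0.055 0.086]
 [0.569 0.062 0.086]
 [0.569 0.059 0.09 ]
 [0.569 0.057 0.087]
 [0.557 0.147 0.09 ]
 [0.556 0.135 0.098]
 [0.556 0.132 0.099]
 [0.557 0.128 0.096]
 [0.558 0.124 0.09 ]
 [0.558 0.122 0.09 ]
 [0.559 0.12  0.087]
 [0.556 0.148 0.087]
 [0.555 0.145 0.089]
 [0.555 0.143 0.089]
 [0.555 0.14  0.089]
 [0.555 0.138 0.089]
 [0.555 0.136 0.089]
 [0.556 0.134 0.087]
 [0.556 0.131 0.089]
 [0.556 0.129 0.089]
 [0.556 0.126 0.09 ]
 [0.556 0.124 0.088]
 [0.557 0.123 0.082]
 [0.554 0.144 0.082]
 [0.554 0.141 0.086]
 [0.554 0.138 0.086]
 [0.554 0.136 0.086]
 [0.553 0.134 0.087]
 [0.553 0.131 0.09 ]
 [0.553 0.129 0.088]
 [0.554 0.127 0.084]
 [0.555 0.125 0.08 ]]
```

Emit:
{"op": "drive_tool", "data": {"targets": [[0.7,0.7,0,0,0,0.7],[0.7,0.7,0,0,0,0.7],[0.7,0.8,0,0,0,0.7],[0.7,0.8,0,0,0,0.7],[0.7,0.8,0,0,0,0.7]], "claw": 0}}

```text
t: 2.33
eef_pos: [0.2998, -0.503, 0.2267]
ee_rot: [-3.141, 0.0, -2.535]
force: [1.4, -0.7, 0.3]
width: 0.0433
```

```bash
python3 -c "
from h import *
log()"
```

```text
t 2.33 q [-0.699  0.212 -0.191  0.    -1.167 -0.265] p [ 0.2998 -0.503   0.2267] F [ 1.4 -0.7  0.3] w 0.0433 
R [[-0.822, -0.57, 0.0], [-0.57, 0.822, -0.0], [-0.0, -0.0, -1.0]]
```

Emit:
{"op": "drive_tool", "data": {"targets": [[0.5,0.96,0,0,0,0.9],[0.5,0.96,0,0,0,0.9],[0.5,0.96,0,0,0,0.9],[0.5,0.96,0,0,0,0.9],[0.5,0.96,0,0,0,0.9]]}}

```text
t: 2.95
eef_pos: [0.3995, -0.3107, 0.2269]
ee_rot: [-3.141, 0.0, -2.063]
force: [-0.5, 0.2, -0.2]
width: 0.0007
```

```bash
python3 -c "
from h import *
log()"
```

```text
t 2.95 q [-0.272  0.078 -0.353  0.    -1.139 -0.22 ] p [ 0.3995 -0.3107  0.2269] F [-0.5  0.2 -0.2] w 0.0007 
R [[-0.473, -0.881, 0.001], [-0.881, 0.473, -0.0], [-0.0, -0.001, -1.0]]
```

Emit:
{"op": "drive_tool", "data": {"targets": [[0.5,0.96,0,0,0,0.9],[0.5,0.96,0,0,0,0.9],[0.5,0.96,0,0,0,0.9],[0.5,0.96,0,0,0,0.9],[0,0,0,0,0,0]]}}

```text
t: 3.58
eef_pos: [0.4801, -0.1563, 0.2267]
ee_rot: [-3.141, 0.0, -1.685]
force: [1.0, 0.1, 1.0]
width: 0.0004
```

```bash
python3 -c "
from h import *
log()"
```

```text
t 3.58 q [ 0.075  0.076 -0.355 -0.    -1.139 -0.189] p [ 0.4801 -0.1563  0.2267] F [1.  0.1 1. ] w 0.0004 
R [[-0.114, -0.994, 0.001], [-0.994, 0.114, 0.0], [-0.0, -0.001, -1.0]]
```

Emit:
{"op": "drive_tool", "data": {"targets": [[0.5,0.95,-0.3,0,0,0.9],[0.5,0.95,-0.5,0,0,0.9],[0.5,0.95,-0.5,0,0,0.9],[0.5,0.95,-0.5,0,0,0.9],[0.5,0.95,0,0,0,0.9]]}}

```text
t: 4.2
eef_pos: [0.5784, 0.0319, 0.1529]
ee_rot: [3.139, 0.0, -1.216]
force: [0.7, -0.0, -0.0]
width: 0.0
```

Emit:
{"op": "drive_tool", "data": {"targets": [[0,0,-0.8,0,0,0],[0,0,-0.8,0,0,0],[0,0,-0.7,0,0,0],[0,0,0,0,0,0]]}}

```text
t: 4.7
eef_pos: [0.5774, 0.0305, 0.0607]
ee_rot: [3.137, 0.0, -1.219]
force: [-0.3, 0.2, 1.8]
width: 0.0001
```

```bash
cat >> h.py <<'E'
from scipy.optimize import least_squares
def rx(a): return Ro.from_euler('x',a).as_matrix()
def ry(a): return Ro.from_euler('y',a).as_matrix()
def rz(a): return Ro.from_euler('z',a).as_matrix()
def fk(q,k):
    # zero: tool along +x, forearm along +x, upper arm +z ; s4,s5,s6 signs in k
    a1,H,L1,L2,h3,d,off,b=k[:8]
    A=rz(q[0]); B=A@ry(q[1]); C=A@ry(q[1]-q[2])
    W=A@ry(q[1]-q[2])@rx(S4*q[3])@ry(-q[4])@rx(S6*q[5])
    p=A@np.array([a1,off,H])+B@np.array([0,0,L1])+C@np.array([L2,0,h3])+A@ry(q[1]-q[2])@rx(S4*q[3])@ry(-q[4])@np.array([d,0,0])
    return p,W
S4=1;S6=1
def data(): return [json.loads(l) for l in open('log.jsonl')]
E
python3 - <<'E'
from h import *
import h
log()
D=data()
f=lambda k:np.concatenate([fk(q,k)[0]-p for q,p,R in D])
r=least_squares(f,[0,.4,.4,.4,0,.3,-.19,0]); print(r.x.round(3),np.abs(r.fun).max())
for S6 in(1,-1):
    h.S6=S6
    print(S6,[(fk(q,r.x)[1].T@np.array(R)).round(2).tolist() for q,p,R in D[::2]])
E
```

```text
t 4.7 q [ 0.391  0.364 -0.405 -0.    -0.807 -0.039] p [0.5774 0.0305 0.0607] F [-0.3  0.2  1.8] w 0.0001 
R [[0.345, -0.939, -0.004], [-0.939, -0.345, -0.002], [-0.0, 0.004, -1.0]]
[-0.     0.124  0.601  0.464 -0.001  0.302 -0.192  0.   ] 0.00011262041299613113
1 [[[-0.0, 0.0, 1.0], [-0.84, 0.54, -0.0], [-0.54, -0.84, -0.0]], [[-0.0, 0.0, 1.0], [-0.9, 0.43, -0.0], [-0.43, -0.9, -0.0]], [[0.0, -0.0, 1.0], [-1.0, 0.08, 0.0], [-0.08, -1.0, 0.0]]]
-1 [[[-0.0, 0.0, 1.0], [-1.0, -0.0, -0.0], [0.0, -1.0, 0.0]], [[-0.0, 0.0, 1.0], [-1.0, -0.0, -0.0], [0.0, -1.0, 0.0]], [[0.0, -0.0, 1.0], [-1.0, 0.0, 0.0], [-0.0, -1.0, -0.0]]]
```

```bash
cat >> h.py <<'E'
K=np.array([0,.124,.601,.464,-.001,.302,-.192,0]); T=np.array([[0,0,1],[-1,0,0],[0,-1,0.]])
LO=np.array([-3.07,-1.43,-1.02,-3.03,-3.05,-3.03]);HI=np.array([3.07,2.12,1.25,1.67,0,3.03])
import h as _h
def fkt(q): p,W=fk(q,K); return p,W@T
def ik(p,R,q0):
    def f(q):
        a,B=fkt(q); return np.concatenate([(a-p)*3,(B-R).ravel()])
    best=None
    for g in q0:
        r=least_squares(f,np.clip(g,LO+1e-3,HI-1e-3),bounds=(LO,HI))
        if best is None or r.cost<best.cost: best=r
        if best.cost<1e-8: break
    return best.x,best.cost
def pose(z,y): z=np.array(z)/np.linalg.norm(z); y=np.array(y,float); y-=z*(y@z); y/=np.linalg.norm(y); return np.stack([np.cross(y,z),y,z],1)
E
cat > i.py <<'E'
from h import *
import h
h.S6=-1
C=np.array([.655,.138])
for S4 in(1,-1):
  h.S4=S4
  for psi in (205,215,225,230):
    for tau in (25,35):
      a,t=np.radians([psi,tau]); o=np.array([np.cos(a),np.sin(a)])
      g=np.r_[C+.092*o,.056]; z=np.r_[-o*np.cos(t),-np.sin(t)]
      out=[]
      for s in(1,-1):
        R=pose(z,s*np.r_[-o[1],o[0],0])
        q,c=ik(g+.019*z,R,[[.4,0,-.4,w,-.8,v] for w in(0,-1.5,1.5,-2.5) for v in(0,2,-2)])
        out.append((s,c<1e-6,q.round(2).tolist()))
      print(S4,psi,tau,out)
E
python3 - < i.py
```

```text
1 205 25 [(1, np.False_, [0.54, 0.51, -1.02, -3.03, -1.07, -1.56]), (-1, np.False_, [0.54, 0.51, -1.02, -3.03, -1.07, 1.58])]
1 205 35 [(1, np.True_, [0.56, 0.4, -1.01, -3.0, -0.81, -1.54]), (-1, np.True_, [0.56, 0.4, -1.01, -3.0, -0.81, 1.6])]
1 215 25 [(1, np.False_, [0.59, 0.48, -1.02, -3.03, -1.03, -1.5]), (-1, np.False_, [0.59, 0.48, -1.02, -3.03, -1.03, 1.64])]
1 215 35 [(1, np.False_, [0.58, 0.38, -1.02, -3.03, -0.78, -1.48]), (-1, np.False_, [0.58, 0.38, -1.02, -3.03, -0.78, 1.66])]
1 225 25 [(1, np.False_, [0.63, 0.44, -1.02, -3.03, -0.97, -1.44]), (-1, np.False_, [0.63, 0.44, -1.02, -3.03, -0.97, 1.7])]
1 225 35 [(1, np.False_, [0.14, 0.36, -0.62, 1.67, -0.56, -2.51]), (-1, np.False_, [0.14, 0.36, -0.62, 1.67, -0.56, 0.63])]
1 230 25 [(1, np.False_, [-0.01, 0.48, -0.56, 1.67, -0.85, -2.3]), (-1, np.False_, [-0.01, 0.48, -0.56, 1.67, -0.85, 0.84])]
1 230 35 [(1, np.False_, [0.1, 0.41, -0.6, 1.67, -0.64, -2.41]), (-1, np.False_, [0.1, 0.41, -0.6, 1.67, -0.64, 0.73])]
-1 205 25 [(1, np.False_, [0.41, 0.53, -1.02, -3.03, -1.11, -1.61]), (-1, np.False_, [0.41, 0.53, -1.02, -3.03
[... 186 characters left out ...]
, -2.9, -1.11, -1.58]), (-1, np.True_, [0.37, 0.54, -1.0, -2.9, -1.11, 1.56])]
-1 215 35 [(1, np.True_, [0.39, 0.42, -0.94, -2.88, -0.75, -1.64]), (-1, np.True_, [0.39, 0.42, -0.94, -2.88, -0.75, 1.5])]
-1 225 25 [(1, np.True_, [0.21, 0.55, -0.88, -2.53, -1.02, -1.66]), (-1, np.True_, [0.21, 0.55, -0.88, -2.53, -1.02, 1.49])]
-1 225 35 [(1, np.True_, [0.25, 0.45, -0.84, -2.46, -0.73, -1.79]), (-1, np.True_, [0.25, 0.45, -0.84, -2.46, -0.73, 1.35])]
-1 230 25 [(1, np.True_, [0.15, 0.56, -0.82, -2.35, -1.0, -1.72]), (-1, np.True_, [0.15, 0.56, -0.82, -2.35, -1.0, 1.42])]
-1 230 35 [(1, np.True_, [0.19, 0.47, -0.78, -2.26, -0.73, -1.87]), (-1, np.True_, [0.19, 0.47, -0.78, -2.26, -0.73, 1.27])]
```

Emit:
{"op": "drive_tool", "data": {"targets": [[0,0,0,0.5,0.2,0],[0,0,0,0,0,0]]}}

```text
t: 4.95
eef_pos: [0.5804, 0.031, 0.0642]
ee_rot: [-3.141, 0.056, -1.219]
force: [1.1, -1.1, -0.4]
width: 0.0007
```

```bash
python3 - <<'E'
from h import *
import h
log(); q,p,R=data()[-1]; h.S6=-1
for s in(1,-1): h.S4=s; a,B=fkt(q); print(s,a-p,np.abs(B-np.array(R)).max())
E
```

```text
t 4.95 q [ 0.35   0.37  -0.354 -0.075 -0.847  0.051] p [0.5804 0.031  0.0642] F [ 1.1 -1.1 -0.4] w 0.0007 
R [[0.344, -0.939, -0.018], [-0.937, -0.344, 0.053], [-0.056, -0.001, -0.998]]
1 [ 0.02175245 -0.03360984  0.01034135] 0.11241178340850513
-1 [ 0.01008603 -0.00166485  0.01034135] 5.030698080332741e-16
```

```bash
python3 - <<'E'
from h import *
import h
h.S4=h.S6=-1
D=data()
for lbl,n in (('all',len(D)),('first5',len(D)-1)):
  f=lambda k:np.concatenate([fk(q,k)[0]-p for q,p,R in D[:n]])
  r=least_squares(f,[0,.4,.4,.4,0,.3,-.19,0],x_scale=.1); print(lbl,r.x.round(4),np.abs(r.fun).max(), [ (fk(q,r.x)[0]-p).round(4).tolist() for q,p,R in D])
E
```

```text
all [-0.0152  0.2063  0.5988  0.4814 -0.002   0.3742 -0.1917  0.    ] 0.006177018589960032 [[0.0, 0.0002, 0.0007], [-0.0001, 0.0002, -0.0003], [-0.0001, 0.0001, -0.0008], [-0.0001, 0.0001, -0.0008], [-0.0044, -0.0017, -0.0051], [0.0052, 0.0012, 0.0062]]
first5 [-1.000e-04  1.903e-01  6.015e-01  4.638e-01 -1.000e-04  3.693e-01
 -1.918e-01  0.000e+00] 1.1795791188262683e-05 [[0.0, -0.0, 0.0], [-0.0, 0.0, -0.0], [-0.0, 0.0, -0.0], [0.0, 0.0, 0.0], [0.0, -0.0, 0.0], [0.0093, 0.0023, 0.0107]]
```

```bash
sed -i "s/A@np.array(\[a1,off,H\])/A@np.array([a1,b,H])/; s/ry(-q\[4\])@np.array(\[d,0,0\])/(ry(-q[4])@np.array([d,0,0])+[0,off,0])/; s/^S4=1;S6=1/S4=-1;S6=-1/" h.py
python3 - <<'E'
from h import *
import h
D=data()
f=lambda k:np.concatenate([fk(q,k)[0]-p for q,p,R in D]+[k[[0,4,7]]*1e-3])
r=least_squares(f,[0,.2,.6,.46,0,.37,-.19,0],x_scale=.1); print(r.x.round(4),np.abs(r.fun).max())
h.K[:]=r.x
open('h.py','a').write('K[:]=%s\n'%r.x.round(4).tolist())
E
sed -i 's/^for S4 in(1,-1):/for S4 in(-1,):/; s/^h.S6=-1//; s/205,215,225,230/195,205,215,225,232/; s/25,35/20,30,40/' i.py; python3 i.py
```

```text
[ 0.      0.1988  0.6016  0.4636  0.      0.378  -0.1918  0.    ] 3.603251030881438e-11
-1 195 20 [(1, np.True_, [-0.52, 0.9, -1.01, -2.41, -1.47, -1.33]), (-1, np.True_, [-0.52, 0.9, -1.01, -2.41, -1.47, 1.81])]
-1 195 30 [(1, np.True_, [-0.44, 0.57, -0.94, -2.41, -1.0, -1.62]), (-1, np.True_, [-0.44, 0.57, -0.94, -2.41, -1.0, 1.52])]
-1 195 40 [(1, np.True_, [-0.25, 0.33, -0.75, -2.22, -0.49, -2.08]), (-1, np.True_, [-0.25, 0.33, -0.75, -2.22, -0.49, 1.06])]
-1 205 20 [(1, np.True_, [-0.56, 0.74, -0.82, -2.14, -1.22, -1.58]), (-1, np.True_, [-0.56, 0.74, -0.82, -2.14, -1.22, 1.56])]
-1 205 30 [(1, np.True_, [-0.43, 0.49, -0.75, -2.08, -0.86, -1.9]), (-1, np.True_, [-0.43, 0.49, -0.75, -2.08, -0.86, 1.24])]
-1 205 40 [(1, np.True_, [-0.19, 0.32, -0.6, -1.81, -0.48, -2.44]), (-1, np.True_, [-0.19, 0.32, -0.6, -1.81, -0.48, 0.71])]
-1 215 20 [(1, np.True_, [-0.53, 0.66, -0.64, -1.89, -1.12, -1.84]), (-1, np.True_, [-0.53, 0.66, -0.64, -1.89, -1.12, 1.3])]
-1 215 30 [(1, np.True_, [-0.4, 0.48, -0.59, -1.79, -0.85, -2.14]), (-1, np.True_, [-0.4, 0.48, -0.59, -1.79, -0.85, 1.0])]
-1 215 
[... 172 characters left out ...]
 -1.13, -2.04]), (-1, np.True_, [-0.49, 0.65, -0.48, -1.68, -1.13, 1.1])]
-1 225 30 [(1, np.True_, [-0.38, 0.5, -0.46, -1.57, -0.92, -2.29]), (-1, np.True_, [-0.38, 0.5, -0.46, -1.57, -0.92, 0.85])]
-1 225 40 [(1, np.True_, [-0.2, 0.4, -0.42, -1.37, -0.71, -2.63]), (-1, np.True_, [-0.2, 0.4, -0.42, -1.37, -0.71, 0.51])]
-1 232 20 [(1, np.True_, [-0.47, 0.66, -0.38, -1.55, -1.17, -2.15]), (-1, np.True_, [-0.47, 0.66, -0.38, -1.55, -1.17, 1.0])]
-1 232 30 [(1, np.True_, [-0.36, 0.53, -0.37, -1.44, -0.99, -2.36]), (-1, np.True_, [-0.36, 0.53, -0.37, -1.44, -0.99, 0.78])]
-1 232 40 [(1, np.True_, [-0.21, 0.44, -0.35, -1.27, -0.81, -2.64]), (-1, np.True_, [-0.21, 0.44, -0.35, -1.27, -0.81, 0.5])]
```

Emit:
{"op": "drive_tool", "data": {"targets": [[0.15,0.2,0,-0.5,-0.2,0],[-0.18,0.16,0,0,0,0],[-0.19,0.21,0,0,0,0],[-0.175,0.19,0,0,0,0],[-0.16,0.2,0,0,0,0]]}}

```text
t: 5.58
eef_pos: [0.5563, 0.0705, 0.0628]
ee_rot: [-3.141, 0.0, -1.218]
force: [1.3, 0.0, 0.0]
width: 0.0002
```

Emit:
{"op": "drive_tool", "data": {"targets": [[-0.14,0.22,0,0,0,0],[-0.12,0.23,0,0,0,0],[-0.1,0.24,0,0,0,0],[-0.08,0.25,0,0,0,0]]}}

```text
t: 6.08
eef_pos: [0.539, 0.1083, 0.0626]
ee_rot: [3.142, -0.0, -1.218]
force: [-0.5, 0.2, 0.2]
width: 0.0006
```

Emit:
{"op": "drive_tool", "data": {"targets": [[-0.055,0.2,0,0,0,0],[-0.035,0.15,0,0,0,0],[0,0.1,0,0,0,0],[0,0,0,0,0,0]]}}

```text
t: 6.58
eef_pos: [0.5356, 0.1258, 0.0625]
ee_rot: [3.142, -0.0, -1.218]
force: [-0.1, -0.5, -0.4]
width: 0.0004
```

```bash
python3 - <<'E'
from h import *
log(); a,d=shot('scene'); b,_=shot('top')
find('tipped_jar','scene'); find('tipped_jar','top')
cv2.imwrite('pics/c.png',np.vstack([cv2.resize(a[100:280,70:370],(600,360)),cv2.resize(b[90:210,120:320],(600,240*3//2))])[:600,:,::-1])
E
```

```text
t 6.58 q [ 0.587  0.32  -0.47   0.    -0.781 -0.234] p [0.5356 0.1258 0.0625] F [-0.1 -0.5 -0.4] w 0.0004 
R [[0.346, -0.938, -0.0], [-0.938, -0.346, -0.0], [0.0, 0.0, -1.0]]
top land tipped_jar 0.86 [0.618 0.105 0.054] [215. 161.]
```

View pics/c.png

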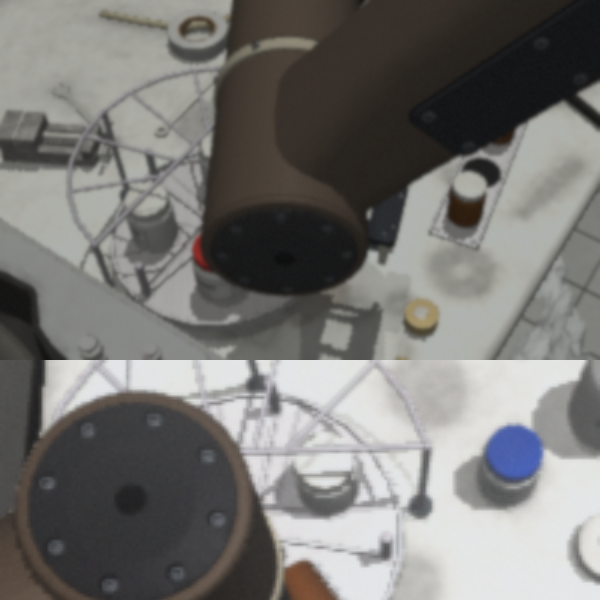

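Emit:
{"op": "drive_tool", "data": {"targets": [[0,0.15,0,0,0,0],[0.0,0.1,0,0,0,0],[-0.1,-0.2,0,0,0,0],[-0.4,-0.5,0.2,0,0,0],[-0.3,-0.5,0.6,0,0,0]]}}

```text
t: 7.4
eef_pos: [0.5017, 0.0862, 0.0937]
ee_rot: [3.138, -0.0, -1.218]
force: [0.1, 0.5, 1.0]
width: 0.0003
```

Emit:
{"op": "drive_tool", "data": {"targets": [[-0.3,-0.8,1,0,0,0],[-0.3,-0.8,1,0,0,0],[-0.3,-0.8,1,0,0,0],[0,-0.8,1,0,0,0]], "claw": 0.8}}

```text
t: 7.9
eef_pos: [0.4661, -0.0417, 0.2561]
ee_rot: [-3.141, 0.0, -1.217]
force: [1.6, 0.6, -1.2]
width: 0.0351
```

```bash
python3 - <<'E'
from h import *
log(); a,d=shot('top')
find('tipped_jar','top');find('carousel','top');find('pad','top');find('lane','top')
P=cloud(d,'top'); r=np.hypot(P[...,0]-.655,P[...,1]-.138)
f=a.astype(int); br=(f[...,0]>1.5*f[...,2])&(f[...,0]<150)&(r<.12)&(P[...,2]>.045)&(P[...,2]<.09)
Q=P[br]; print(len(Q),Q.mean(0).round(4),Q[:,2].max())
m,e=cv2.PCACompute(Q[:,:2].astype(np.float32),mean=None); print(m,e)
pp=(P[...,2]>.082)&(P[...,2]<.094)&(r>.1)&(r<.125)
print('posts',sorted(set(np.degrees(np.arctan2(P[pp][:,1]-.138,P[pp][:,0]-.655)).round(-1))), [ (P[pp&(abs(np.degrees(np.arctan2(P[...,1]-.138,P[...,0]-.655))-x)<8)].mean(0).round(3)).tolist() for x in (-95,-90,175,170,-100)])
cv2.imwrite('pics/d.png',cv2.resize(a[90:270,130:370],(800,600),interpolation=2)[:,:,::-1])
E
```

```text
t 7.9 q [ 0.333 -0.01  -0.377 -0.    -1.204  0.021] p [ 0.4661 -0.0417  0.2561] F [ 1.6  0.6 -1.2] w 0.0351 
R [[0.346, -0.938, 0.001], [-0.938, -0.346, 0.0], [-0.0, -0.001, -1.0]]
top land tipped_jar 0.62 [ 0.464 -0.198  0.011] [336. 227.]
top land carousel 0.96 [0.659 0.139 0.014] [204. 149.]
top land carousel 0.3 [0.719 0.179 0.031] [189. 124.]
top land pad 0.52 [0.691 0.067 0.033] [232. 135.]
top land lane 0.68 [ 0.451 -0.135 -0.   ] [310. 232.]
top land lane 0.19 [0.615 0.201 0.031] [178. 163.]<stdin>:6: RuntimeWarning: Mean of empty slice.
  ret = um.true_divide(
Traceback (most recent call last):
ValueError: zero-size array to reduction operation maximum which has no identity
```

```bash
cat >> h.py <<'E'
def plan(p1,R1,n,p0=None,R0=None,q=None):
    """even rows from the current (or given) pose to p1,R1; prints row units and joint path"""
    s=arm.get_state()
    if p0 is None: p0=np.array(s['eef_pos']); R0=Ro.from_euler('xyz',s['ee_rot']).as_matrix(); q=np.array(s['q'])
    w=Ro.from_matrix(R1@R0.T).as_rotvec(); dp=(np.array(p1)-p0)
    print('row x%d'%n,np.r_[dp/.04,np.degrees(w)/6].round(3)/n)
    for i in range(1,n+1):
        R=Ro.from_rotvec(w*i/n).as_matrix()@R0; qn,c=ik(p0+dp*i/n,R,[q])
        if i%3==0 or i==n or c>1e-6: print(i,(p0+dp*i/n).round(3),'q',qn.round(2),'dq',np.abs(qn-q).max().round(2),'c %.0e'%c)
        q=qn
    return np.array(p1),R1,q
def grasp(psi,tau,rg=.092,zg=.056,back=0,C=(.655,.138)):
    a,t=np.radians([psi,tau]); o=np.array([np.cos(a),np.sin(a)]); z=np.r_[-o*np.cos(t),-np.sin(t)]
    return np.r_[np.array(C)+rg*o,zg]+(.019-back)*z, pose(z,[o[1],-o[0],0])
E
python3 - <<'E'
from h import *
p,R=grasp(218,30,back=.12); print(p,R.round(2).tolist())
plan(p+[0,0,.1],R,10)
E
```

```text
[0.51357684 0.02750812 0.1065    ] [[-0.39, -0.62, 0.68], [-0.31, 0.79, 0.53], [-0.87, 0.0, -0.5]]
row x10 [ 0.1168  0.1705 -0.1191  1.0222 -0.2916 -1.0852]
3 [ 0.481 -0.02   0.24 ] q [ 0.12 -0.02 -0.34 -0.32 -1.09  0.01] dq 0.11 c 3e-30
6 [0.495 0.    0.226] q [-0.1  -0.03 -0.38 -0.69 -0.97  0.08] dq 0.13 c 3e-27
9 [0.509 0.021 0.211] q [-0.35 -0.   -0.49 -1.14 -0.92  0.25] dq 0.16 c 5e-22
10 [0.514 0.028 0.206] q [-0.43  0.02 -0.54 -1.3  -0.93  0.35] dq 0.17 c 1e-19
```

Emit:
{"op": "drive_tool", "data": {"targets": [[0.1,0.14,-0.1,0.85,-0.24,-0.9],[0.1,0.14,-0.1,0.85,-0.24,-0.9],[0.1,0.14,-0.1,0.85,-0.24,-0.9],[0.1,0.14,-0.1,0.85,-0.24,-0.9]]}}

```text
t: 8.65
eef_pos: [0.4831, -0.0172, 0.237]
ee_rot: [-2.982, 0.334, -1.575]
force: [0.1, -0.4, -1.1]
width: 0.0704
```

Emit:
{"op": "drive_tool", "data": {"targets": [[0.1,0.14,-0.1,0.85,-0.24,-0.9],[0.1,0.14,-0.1,0.85,-0.24,-0.9],[0.1,0.14,-0.1,0.85,-0.24,-0.9],[0.1,0.14,-0.1,0.85,-0.24,-0.9]]}}

```text
t: 9.15
eef_pos: [0.499, 0.0052, 0.221]
ee_rot: [-2.944, 0.7, -1.939]
force: [-1.1, -1.4, -0.5]
width: 0.0701
```

Emit:
{"op": "drive_tool", "data": {"targets": [[0.1,0.14,-0.1,0.85,-0.24,-0.9],[0.1,0.14,-0.1,0.85,-0.24,-0.9],[0.1,0.14,-0.1,0.85,-0.24,-0.9],[0.1,0.14,-0.1,0.85,-0.24,-0.9],[0,0,0,0,0,0]]}}

```text
t: 9.78
eef_pos: [0.5138, 0.027, 0.2038]
ee_rot: [3.133, 1.041, -2.48]
force: [-0.7, -0.4, 0.6]
width: 0.0701
```

```bash
python3 - <<'E'
from h import *
log(); a,d=shot('top'); b,_=shot('scene')
for n in('tipped_jar','carousel','pad','lane'): find(n,'top')
find('tipped_jar','scene'); find('pad','scene')
cv2.imwrite('pics/d.png',np.vstack([cv2.resize(a[90:250,130:370],None,fx=2,fy=2,interpolation=2),cv2.resize(b[90:230,70:310],None,fx=2,fy=2,interpolation=2)])[:,:,::-1])
E
```

```text
t 9.78 q [-0.431  0.028 -0.541 -1.298 -0.927  0.343] p [0.5138 0.027  0.2038] F [-0.7 -0.4  0.6] w 0.0701 
R [[-0.399, -0.62, 0.676], [-0.31, 0.785, 0.537], [-0.863, 0.004, -0.505]]
top land tipped_jar 0.84 [0.614 0.111 0.053] [213. 162.]
top land carousel 0.62 [0.657 0.142 0.017] [203. 149.]
top land lane 0.85 [ 0.453 -0.132  0.002] [309. 231.]
top land lane 0.2 [0.615 0.112 0.053] [212. 162.]
scene land tipped_jar 0.67 [0.616 0.112 0.053] [200. 209.]
scene land pad 0.57 [ 0.455 -0.13   0.005] [309. 185.]
```

View pics/d.png

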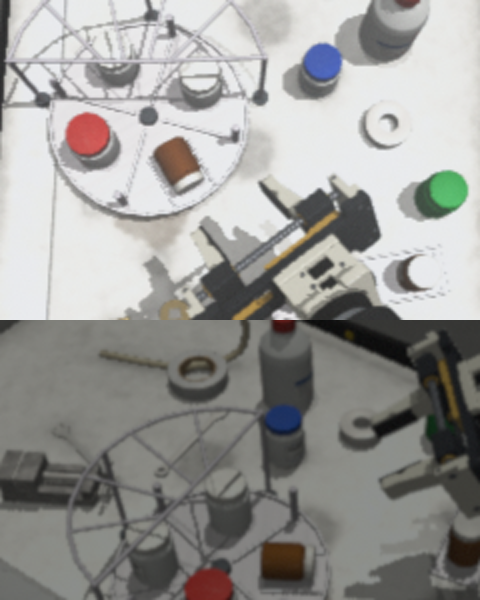

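```bash
python3 - <<'E'
from h import *
a,d=shot('top'); P=cloud(d,'top'); f=a.astype(int)
C=np.array([.655,.138])
r=np.hypot(P[...,0]-C[0],P[...,1]-C[1])
br=(f[...,0]>1.4*f[...,2])&(f[...,0]<170)&(r<.125)&(P[...,2]>.064)&(P[...,2]<.085)&(P[...,0]<.65)&(P[...,1]<.16)
Q=P[br]; m,e=cv2.PCACompute(Q[:,:2].astype(np.float32),mean=None); e=e[0]*np.sign(e[0]@(C-m[0])); e=-e
print('jar top pts',len(Q),Q.mean(0).round(4),Q[:,2].max().round(3),'axis az',np.degrees(np.arctan2(*e[::-1]))%360)
pp=(P[...,2]>.08)&(P[...,2]<.095)&(r>.1)&(r<.125)
pts=P[pp]; az=np.degrees(np.arctan2(pts[:,1]-C[1],pts[:,0]-C[0]))%360
for lo in range(0,360,15):
    s=(az>=lo)&(az<lo+15)
    if s.sum()>2: print(lo,s.sum(),pts[s].mean(0).round(3),az[s].mean().round(1))
wh=(r>.09)&(r<.125)&(f.min(-1)>150)&(P[...,2]>.055)&(P[...,2]<.08); print('cap',wh.sum(),P[wh].mean(0).round(3) if wh.any() else '')
m=arm.cut_out('tipped_jar','top')[0]['pixels']; Q=P[m]; Q=Q[(Q[:,2]>.05)&(Q[:,2]<.09)]
print('cut',len(Q),Q.mean(0).round(4)); mm,e=cv2.PCACompute(Q[:,:2].astype(np.float32),mean=None); t=(Q[:,:2]-mm[0])@e[0]; print('axis',np.degrees(np.arctan2(e[0,1],e[0,0]))%180,t.min(),t.max())
E
```

```text
jar top pts 281 [0.5926 0.0975 0.0721] 0.079 axis az 206.06210482005747
60 3 [0.684 0.244 0.088] 74.6
75 16 [0.68  0.246 0.087] 77.0
165 14 [0.545 0.163 0.089] 167.4
240 4 [0.624 0.029 0.086] 254.4
255 13 [0.629 0.026 0.088] 256.8
330 6 [0.762 0.108 0.088] 344.3
345 11 [0.765 0.112 0.088] 346.6
cap 66 [0.572 0.087 0.069]
cut 440 [0.5868 0.0955 0.0696]
axis 31.93011 -0.028610168037659495 0.031106322960964997
```

```bash
python3 - <<'E'
from h import *
C=(.654,.136)
p,R=grasp(212,30,rg=.089,back=.08,C=C)
s=plan(p,R,4)
p2,R=grasp(212,30,rg=.089,C=C); plan(p2,R,5,*s)
E
```

```text
row x4 [ 0.1125   0.21125 -0.75225  0.00875 -0.00275 -0.2685 ]
3 [0.529 0.052 0.117] q [-0.47  0.23 -0.65 -1.58 -0.85  0.74] dq 0.15 c 3e-24
4 [0.534 0.061 0.086] q [-0.5   0.32 -0.68 -1.69 -0.86  0.91] dq 0.17 c 4e-22
row x5 [ 0.2938  0.1836 -0.2     0.      0.      0.    ]
3 [0.569 0.083 0.062] q [-0.45  0.42 -0.65 -1.8  -0.85  1.01] dq 0.03 c 8e-21
5 [0.592 0.098 0.046] q [-0.41  0.48 -0.63 -1.87 -0.84  1.06] dq 0.03 c 4e-21
```

Emit:
{"op": "drive_tool", "data": {"targets": [[0.11,0.21,-0.75,0,0,-0.27],[0.11,0.21,-0.75,0,0,-0.27],[0.11,0.21,-0.75,0,0,-0.27],[0.11,0.21,-0.75,0,0,-0.27],[0,0,0,0,0,0]]}}

```text
t: 10.9
eef_pos: [0.5319, 0.0608, 0.084]
ee_rot: [3.133, 1.041, -2.593]
force: [0.3, 0.3, -0.0]
width: 0.0697
```

Emit:
{"op": "drive_tool", "data": {"targets": [[0.29,0.18,-0.2,0,0,0],[0.29,0.18,-0.2,0,0,0],[0.29,0.18,-0.2,0,0,0]]}}

```text
t: 11.28
eef_pos: [0.5694, 0.0825, 0.0632]
ee_rot: [-3.135, 1.046, -2.578]
force: [-1.0, -0.3, 0.2]
width: 0.0703
```

```bash
python3 - <<'E'
from h import *
log()
p2,R=grasp(212,30,rg=.089,C=(.654,.136)); plan(p2,R,2)
b,_=shot('scene'); a,_=shot('top')
cv2.imwrite('pics/e.png',np.vstack([cv2.resize(a[110:230,150:330],None,fx=3,fy=3,interpolation=2)[:300],cv2.resize(b[120:260,100:280],None,fx=3,fy=3,interpolation=2)[:300]])[:,:,::-1])
E
```

```text
t 11.28 q [-0.443  0.416 -0.654 -1.8   -0.844  1.004] p [0.5694 0.0825 0.0632] F [-1.  -0.3  0.2] w 0.0703 
R [[-0.424, -0.529, 0.735], [-0.268, 0.849, 0.456], [-0.865, -0.003, -0.501]]
row x2 [ 0.2885  0.1885 -0.208   0.018   0.002   0.004 ]
2 [0.592 0.098 0.046] q [-0.41  0.48 -0.63 -1.87 -0.84  1.06] dq 0.03 c 7e-21
```

View pics/e.png

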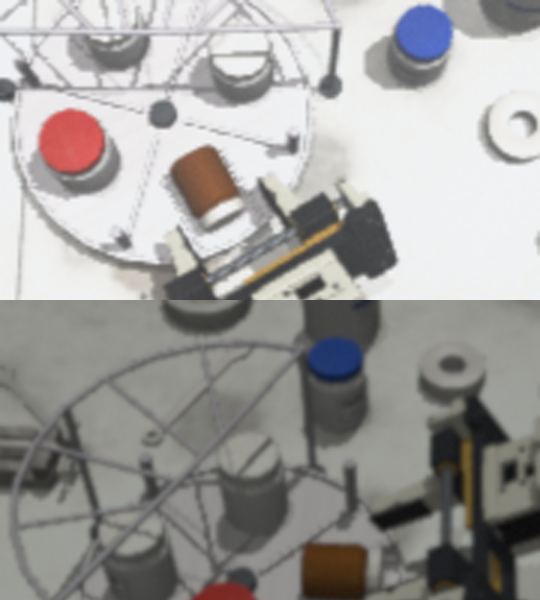

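The fingers straddle the jar cap at crop position (222,213), well centred, so I'll go in and grip.

Emit:
{"op": "drive_tool", "data": {"targets": [[0.29,0.19,-0.2,0,0,0],[0.29,0.19,-0.2,0,0,0],[0,0,0,0,0,0]]}}

```text
t: 11.75
eef_pos: [0.5916, 0.0978, 0.0456]
ee_rot: [-3.141, 1.044, -2.584]
force: [-0.8, 0.7, -0.7]
width: 0.0703
```

Emit:
{"op": "drive_tool", "data": {"targets": [[0,0,0,0,0,0],[0,0,0,0,0,0],[0,0,0,0,0,0],[0,0,0,0,0,0],[0,0,0,0,0,0]], "claw": 0, "newtons": 20}}

```text
t: 12.38
eef_pos: [0.5912, 0.0971, 0.0468]
ee_rot: [-3.138, 1.044, -2.582]
force: [-1.0, -0.6, 1.5]
width: 0.043
```

Emit:
{"op": "drive_tool", "data": {"targets": [[0,0,0.3,0,0,0],[0,0,0.5,0,0,0],[0,0,0.7,0,0,0],[0,0,0.7,0,0,0],[0,0,0,0,0,0]]}}

```text
t: 13.0
eef_pos: [0.592, 0.0976, 0.1375]
ee_rot: [-3.13, 1.048, -2.573]
force: [0.4, 1.5, -1.2]
width: 0.0431
```

```bash
python3 - <<'E'
from h import *
log()
b,d=shot('scene'); a,_=shot('top')
find('tipped_jar','scene'); find('tipped_jar','top'); 
cv2.imwrite('pics/f.png',np.vstack([cv2.resize(a[110:230,150:330],None,fx=3,fy=3,interpolation=2)[:300],cv2.resize(b[100:240,100:280],None,fx=3,fy=3,interpolation=2)[:300]])[:,:,::-1])
E
```

```text
t 13.0 q [-0.28   0.209 -0.566 -1.648 -0.7    0.612] p [0.592  0.0976 0.1375] F [ 0.4  1.5 -1.2] w 0.0431 
R [[-0.421, -0.53, 0.736], [-0.269, 0.848, 0.456], [-0.866, -0.006, -0.5]]
scene land tipped_jar 0.57 [0.617 0.111 0.144] [196. 183.]
top land tipped_jar 0.69 [0.614 0.11  0.14 ] [210. 153.]
```

View pics/f.png

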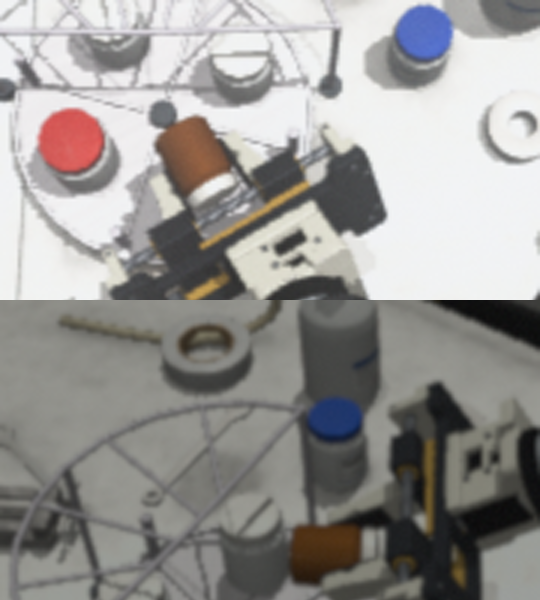

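The jar is clear of the carousel and held horizontally. Next I'll fit the pad centre and the row direction from an unoccluded view, and plan the uprighting.

```bash
python3 - <<'E'
from h import *
import cv2
a=cv2.imread('pics/a.png')[:384]
def ray(u,v,z):
    c=cal('top');K_=c['mtx']; r=c['rotation']@np.array([(u-K_[0,2])/K_[0,0],-(v-K_[1,2])/K_[1,1],-1]); o=c['origin']; return o+r*(z-o[2])/r[2]
g=cv2.cvtColor(a,cv2.COLOR_BGR2GRAY)
m=np.zeros_like(g); m[218:248,294:324]=(g[218:248,294:324]<75)
n,l,s,ce=cv2.connectedComponentsWithStats(m); k=1+s[1:,4].argmax(); print('pad px',s[k],ce[k],ray(*ce[k],.006).round(4))
# lane jars white caps
for x0,y0 in((281,236),(341,226)):
    w=np.zeros_like(g); w[y0-16:y0+14,x0-14:x0+14]=(a.min(-1)[y0-16:y0+14,x0-14:x0+14]>205)
    n,l,s,ce=cv2.connectedComponentsWithStats(w); 
    for k in range(1,n):
        if s[k,4]>60: print('cap',s[k],ray(*ce[k],.064).round(4))
cv2.imwrite('pics/g.png',cv2.resize(a[205:260,250:365],None,fx=6,fy=6,interpolation=0))
E
```

```text
pad px [300 223  17  18 251] [307.92828685 231.57768924] [ 0.4517 -0.1291  0.006 ]
```

View pics/g.png

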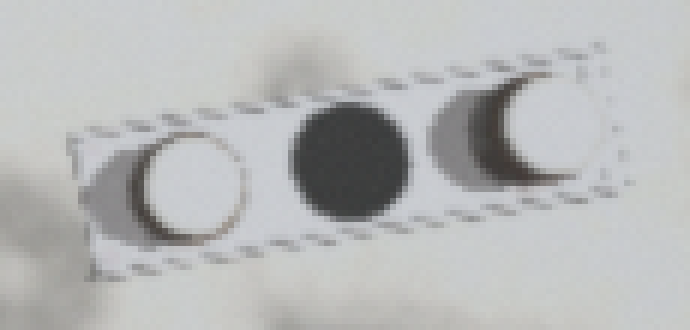

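```bash
cat >> h.py <<'E'
PAD=np.array([.4515,-.1305,.006]); AX=.041
def held():
    s=arm.get_state(); p=np.array(s['eef_pos']); R=Ro.from_euler('xyz',s['ee_rot']).as_matrix()
    return p,R
p_g=np.array([.592,.0976,.1375]); R_g=np.array([[-0.421,-0.53,0.736],[-0.269,0.848,0.456],[-0.866,-0.006,-0.5]])
U,_,V=np.linalg.svd(R_g); R_g=U@V
_u=np.cross(R_g[:,1],[0,0,1]); _u/=np.linalg.norm(_u); _u*=np.sign(_u@np.array([-.85,-.53,0]))
_O=p_g-.019*R_g[:,2]-AX*_u-np.array([0,0,.004])
uT=R_g.T@_u; oT=R_g.T@(_O-p_g)   # jar axis and origin in the tool frame
def place(yaw,O):
    """tool pose with jar upright, origin at O, jaw axis at azimuth yaw"""
    y=np.array([np.cos(yaw),np.sin(yaw),0]); z=np.array([0,0,1.])
    A=np.stack([uT,[0,1,0],np.cross(uT,[0,1,0])],1); B=np.stack([z,y,np.cross(z,y)],1)
    R=B@np.linalg.inv(A); U,_,V=np.linalg.svd(R); R=U@V
    return np.array(O)-R@oT,R
E
python3 - <<'E'
from h import *
print('uT',uT.round(3),'O',_O.round(3))
b=np.arctan2(.163,.987)
for yaw in (b,b+np.pi):
  p,R=place(yaw,PAD+[0,0,.12]); print(np.degrees(yaw),p.round(3),R.round(2).tolist())
  try: s=plan(p,R,20); plan(place(yaw,PAD)[0],R,6,*s)
  except Exception as e: print(e)
E
```

```text
Traceback (most recent call last):
NameError: name '_O' is not defined. Did you mean: 'LO'?
```

```bash
cat > pl.py <<'E'
from h import *
print('uT',uT.round(3),'oT',oT.round(3))
b=np.arctan2(.163,.987)
for yaw in (b,b+np.pi):
  p,R=place(yaw,PAD+[0,0,.12]); print(np.degrees(yaw),p.round(3),R.round(2).tolist())
  s=plan(p,R,20); plan(place(yaw,PAD)[0],R,6,*s)
E
python3 pl.py
```

```text
uT [ 0.5   -0.    -0.866] oT [-0.017  0.     0.019]
9.377579128386996 [ 0.451 -0.125  0.151] [[-0.14, 0.99, -0.08], [0.85, 0.16, 0.49], [0.5, -0.0, -0.87]]
row x20 [-0.1749  -0.27795  0.02155  0.35255  0.77855 -0.71405]
3 [0.57  0.064 0.136] q [-0.06  0.08 -0.55 -1.28 -0.43 -0.21] dq 0.32 c 3e-24
6 [0.549 0.031 0.138] q [ 0.23  0.01 -0.66 -0.64 -0.25 -1.33] dq 0.36 c 2e-19
9 [ 0.528 -0.003  0.141] q [ 0.22 -0.   -0.64 -0.4  -0.43 -1.85] dq 0.11 c 5e-19
12 [ 0.507 -0.036  0.144] q [ 0.09  0.05 -0.52 -0.4  -0.71 -2.07] dq 0.09 c 1e-28
15 [ 0.486 -0.069  0.146] q [-0.05  0.13 -0.38 -0.42 -0.97 -2.24] dq 0.09 c 6e-29
18 [ 0.465 -0.103  0.149] q [-0.18  0.23 -0.26 -0.46 -1.21 -2.41] dq 0.08 c 8e-27
20 [ 0.451 -0.125  0.151] q [-0.27  0.3  -0.18 -0.48 -1.35 -2.53] dq 0.07 c 8e-25
row x6 [ 0.   0.  -0.5  0.   0.   0. ]
3 [ 0.451 -0.125  0.091] q [-0.28  0.38 -0.23 -0.5  -1.24 -2.47] dq 0.04 c 5e-26
6 [ 0.451 -0.125  0.031] q [-0.28  0.46 -0.27 -0.52 -1.14 -2.41] dq 0.03 c 1e-24
189.377579128387 [ 0.452 -0.136  0.151] [[0.14, -0.99, 0.08], [-0.85, -0.16, -0.49], [0.5, -0.0, -0.87]]
row x20 [
[... 282 characters left out ...]
2 c 3e-18
12 [ 0.508 -0.043  0.144] q [ 0.36  0.01 -0.72  0.12 -0.6  -0.73] dq 0.09 c 3e-21
15 [ 0.487 -0.078  0.146] q [ 0.41  0.03 -0.77  0.34 -0.72 -0.78] dq 0.07 c 5e-21
18 [ 0.466 -0.113  0.149] q [ 0.46  0.05 -0.85  0.54 -0.82 -0.81] dq 0.06 c 4e-18
20 [ 0.452 -0.136  0.151] q [ 0.48  0.07 -0.91  0.66 -0.88 -0.82] dq 0.06 c 3e-26
row x6 [ 0.   0.  -0.5  0.   0.   0. ]
3 [ 0.452 -0.136  0.091] q [ 0.44  0.16 -1.01  0.81 -0.73 -0.98] dq 0.06 c 1e-21
4 [ 0.452 -0.136  0.071] q [ 0.42  0.2  -1.02  0.84 -0.69 -1.01] dq 0.04 c 3e-04
5 [ 0.452 -0.136  0.051] q [ 0.4   0.24 -1.02  0.87 -0.67 -1.04] dq 0.04 c 1e-03
6 [ 0.452 -0.136  0.031] q [ 0.38  0.28 -1.02  0.91 -0.64 -1.07] dq 0.04 c 3e-03
```

```bash
cat > pl2.py <<'E'
from h import *
import io,contextlib
b=np.arctan2(.163,.987)
p1,R1=place(b,PAD+[0,0,.10])
p0,R0=held(); q0=np.array(arm.get_state()['q'])
def seg(p0,R0,q,p1,R1,n):
    w=Ro.from_matrix(R1@R0.T).as_rotvec(); mx=0;j5=-9;Q=[]
    for i in range(1,n+1):
        qn,c=ik(p0+(p1-p0)*i/n,Ro.from_rotvec(w*i/n).as_matrix()@R0,[q]); 
        if c>1e-6: return None
        mx=max(mx,np.abs(qn-q).max()); j5=max(j5,qn[4]); q=qn
    return q,mx,j5
for A in [(.592,.098,.2),(.55,.0,.2),(.5,-.1,.25),(.5,-.15,.2),(.45,-.2,.25),(.45,-.25,.2)]:
  A=np.array(A); s=seg(p0,R0,q0,A,R0,8)
  if s is None: print(A,'x'); continue
  for zz in (.22,.3):
   B=np.array([.46,-.13,zz])
   for nm,Rm in (('direct',None),('yaw1st',rz(b-np.arctan2(R0[1,1],R0[0,1]))@R0),('yawhalf',rz((b-np.arctan2(R0[1,1],R0[0,1]))/2)@R0)):
    if Rm is None: t=seg(A,R0,s[0],B,R1,20); r=[t]
    else:
      t=seg(A,R0,s[0],(A+B)/2,Rm,14); r=[t]
      if t: r.append(seg((A+B)/2,Rm,t[0],B,R1,12))
    print(A,zz,nm,s[1].round(2),[None if x is None else (x[1].round(2),x[2].round(2)) for x in r])
E
python3 pl2.py
```

```text
[0.592 0.098 0.2  ] 0.22 direct 0.05 [(np.float64(0.42), np.float64(-0.24))]
[0.592 0.098 0.2  ] 0.22 yaw1st 0.05 [None]
[0.592 0.098 0.2  ] 0.22 yawhalf 0.05 [None]
[0.592 0.098 0.2  ] 0.3 direct 0.05 [(np.float64(0.46), np.float64(-0.24))]
[0.592 0.098 0.2  ] 0.3 yaw1st 0.05 [None]
[0.592 0.098 0.2  ] 0.3 yawhalf 0.05 [None]
[0.55 0.   0.2 ] 0.22 direct 0.04 [(np.float64(0.29), np.float64(-0.51))]
[0.55 0.   0.2 ] 0.22 yaw1st 0.04 [None]
[0.55 0.   0.2 ] 0.22 yawhalf 0.04 [None]
[0.55 0.   0.2 ] 0.3 direct 0.04 [(np.float64(0.31), np.float64(-0.52))]
[0.55 0.   0.2 ] 0.3 yaw1st 0.04 [None]
[0.55 0.   0.2 ] 0.3 yawhalf 0.04 [None]
[ 0.5  -0.1   0.25] 0.22 direct 0.08 [(np.float64(0.23), np.float64(-0.76))]
[ 0.5  -0.1   0.25] 0.22 yaw1st 0.08 [None]
[ 0.5  -0.1   0.25] 0.22 yawhalf 0.08 [None]
[ 0.5  -0.1   0.25] 0.3 direct 0.08 [(np.float64(0.24), np.float64(-0.79))]
[ 0.5  -0.1   0.25] 0.3 yaw1st 0.08 [None]
[ 0.5  -0.1   0.25] 0.3 yawhalf 0.08 [None]
[ 0.5  -0.15  0.2 ] 0.22 direct 0.07 [(np.float64(0.23), np.float64(-0.78))]
[ 0.5  -0.15  0.2 ] 0.22 yaw1st 0.07 [None]
[ 0.5  -0.15  0.2 ] 0.22 yawhalf 0.07 [None]
[ 0.5  -0.15  0.2 ] 0.3 direct 0.07 [(np.float64(0.24), np.float64(-0.82))]
[ 0.5  -0.15  0.2 ] 0.3 yaw1st 0.07 [None]
[ 0.5  -0.15  0.2 ] 0.3 yawhalf 0.07 [None]
[ 0.45 -0.2   0.25] 0.22 direct 0.1 [(np.float64(0.21), np.float64(-0.91))]
[ 0.45 -0.2   0.25] 0.22 yaw1st 0.1 [None]
[ 0.45 -0.2   0.25] 0.22 yawhalf 0.1 [None]
[ 0.45 -0.2   0.25] 0.3 direct 0.1 [(np.float64(0.22), np.float64(-0.96))]
[ 0.45 -0.2   0.25] 0.3 yaw1st 0.1 [None]
[ 0.45 -0.2   0.25] 0.3 yawhalf 0.1 [None]
[ 0.45 -0.25  0.2 ] 0.22 direct 0.1 [(np.float64(0.22), np.float64(-0.9))]
[ 0.45 -0.25  0.2 ] 0.22 yaw1st 0.1 [None]
[ 0.45 -0.25  0.2 ] 0.22 yawhalf 0.1 [None]
[ 0.45 -0.25  0.2 ] 0.3 direct 0.1 [(np.float64(0.22), np.float64(-0.96))]
[ 0.45 -0.25  0.2 ] 0.3 yaw1st 0.1 [None]
[ 0.45 -0.25  0.2 ] 0.3 yawhalf 0.1 [None]
```

Emit:
{"op": "drive_tool", "data": {"targets": [[-0.3,-0.5,0.7,0,0,0],[-0.4,-0.9,0.7,0,0,0],[-0.4,-0.9,0.6,0,0,0],[-0.4,-0.9,0.5,0,0,0],[-0.4,-0.9,0.5,0,0,0]]}}

```text
t: 13.82
eef_pos: [0.5141, -0.0676, 0.2539]
ee_rot: [3.14, 1.043, -2.586]
force: [1.4, -0.9, -1.3]
width: 0.043
```

Emit:
{"op": "drive_tool", "data": {"targets": [[-0.4,-0.8,0.5,0,0,0],[0,0,0,0,0,0]]}}

```text
t: 14.08
eef_pos: [0.4989, -0.1013, 0.2744]
ee_rot: [-3.139, 1.044, -2.585]
force: [-0.6, 0.2, -1.7]
width: 0.043
```

```bash
python3 - <<'E'
from h import *
log()
b=np.arctan2(.163,.987)
p,R=place(b,PAD+[0,0,.2]); plan(p,R,24)
for n in ('tipped_jar',):
    shot('scene');find(n,'scene'); shot('top'); find(n,'top')
p,R=held(); print('pred O',(p+R@oT).round(3))
E
```

```text
t 14.07 q [-0.669 -0.037 -0.419 -1.157 -1.091  0.185] p [ 0.4989 -0.1013  0.2744] F [-0.6  0.2 -1.7] w 0.043 
R [[-0.427, -0.526, 0.735], [-0.266, 0.85, 0.454], [-0.864, -0.001, -0.503]]
row x24 [-0.05033333 -0.02479167 -0.04566667  0.29529167  0.64841667 -0.594375  ]
3 [ 0.493 -0.104  0.269] q [-0.49 -0.12 -0.44 -0.98 -0.92 -0.31] dq 0.18 c 5e-22
6 [ 0.487 -0.107  0.263] q [-0.29 -0.17 -0.47 -0.73 -0.8  -0.88] dq 0.19 c 2e-18
9 [ 0.481 -0.11   0.258] q [-0.15 -0.17 -0.48 -0.51 -0.8  -1.39] dq 0.15 c 7e-20
12 [ 0.475 -0.113  0.252] q [-0.11 -0.13 -0.43 -0.4  -0.9  -1.75] dq 0.11 c 6e-25
15 [ 0.469 -0.116  0.247] q [-0.12 -0.05 -0.36 -0.37 -1.05 -2.02] dq 0.08 c 2e-28
18 [ 0.463 -0.119  0.242] q [-0.16  0.04 -0.26 -0.38 -1.21 -2.23] dq 0.07 c 1e-28
21 [ 0.457 -0.122  0.236] q [-0.21  0.13 -0.17 -0.42 -1.36 -2.43] dq 0.06 c 5e-27
24 [ 0.451 -0.125  0.231] q [-0.27  0.22 -0.09 -0.47 -1.5  -2.61] dq 0.06 c 6e-24
scene land tipped_jar 0.93 [ 0.524 -0.086  0.283] [286.  97.]
top land tipped_jar 0.67 [ 0.659 -0.169 -0.001] [322. 153.]
top land tipped_jar 0.56 [ 0.52  -0.084  0.276] [307. 186.]
top land tipped_jar 0.31 [0.689 0.067 0.029] [232. 136.]
pred O [ 0.52  -0.085  0.279]
```

Emit:
{"op": "drive_tool", "data": {"targets": [[-0.05,-0.025,-0.045,0.295,0.65,-0.595],[-0.05,-0.025,-0.045,0.295,0.65,-0.595],[-0.05,-0.025,-0.045,0.295,0.65,-0.595],[-0.05,-0.025,-0.045,0.295,0.65,-0.595],[-0.05,-0.025,-0.045,0.295,0.65,-0.595]]}}

```text
t: 14.9
eef_pos: [0.4889, -0.1025, 0.2646]
ee_rot: [2.767, 0.747, 3.086]
force: [-0.6, -0.5, -1.6]
width: 0.0427
```

Emit:
{"op": "drive_tool", "data": {"targets": [[-0.05,-0.025,-0.045,0.295,0.65,-0.595],[-0.05,-0.025,-0.045,0.295,0.65,-0.595],[-0.05,-0.025,-0.045,0.295,0.65,-0.595],[-0.05,-0.025,-0.045,0.295,0.65,-0.595],[-0.05,-0.025,-0.045,0.295,0.65,-0.595]]}}

```text
t: 15.52
eef_pos: [0.4786, -0.1072, 0.2553]
ee_rot: [2.686, 0.38, 2.728]
force: [-0.1, 0.1, -0.7]
width: 0.0425
```

Emit:
{"op": "drive_tool", "data": {"targets": [[-0.05,-0.025,-0.045,0.295,0.65,-0.595],[-0.05,-0.025,-0.045,0.295,0.65,-0.595],[-0.05,-0.025,-0.045,0.295,0.65,-0.595],[-0.05,-0.025,-0.045,0.295,0.65,-0.595],[-0.05,-0.025,-0.045,0.295,0.65,-0.595]]}}

```text
t: 16.15
eef_pos: [0.4687, -0.1123, 0.2464]
ee_rot: [2.74, 0.011, 2.423]
force: [0.8, 0.1, -0.7]
width: 0.0428
```

Emit:
{"op": "drive_tool", "data": {"targets": [[-0.05,-0.025,-0.045,0.295,0.65,-0.595],[-0.05,-0.025,-0.045,0.295,0.65,-0.595],[-0.05,-0.025,-0.045,0.295,0.65,-0.595],[-0.05,-0.025,-0.045,0.295,0.65,-0.595],[-0.05,-0.025,-0.045,0.295,0.65,-0.595]]}}

```text
t: 16.77
eef_pos: [0.459, -0.1173, 0.2374]
ee_rot: [2.908, -0.322, 2.081]
force: [-0.0, 0.1, -0.9]
width: 0.0429
```

Emit:
{"op": "drive_tool", "data": {"targets": [[-0.05,-0.025,-0.045,0.295,0.65,-0.595],[-0.05,-0.025,-0.045,0.295,0.65,-0.595],[-0.05,-0.025,-0.045,0.295,0.65,-0.595],[-0.05,-0.025,-0.045,0.295,0.65,-0.595],[0,0,0,0,0,0]]}}

```text
t: 17.4
eef_pos: [0.4512, -0.122, 0.2296]
ee_rot: [-3.138, -0.527, 1.733]
force: [0.2, 0.1, -0.8]
width: 0.0426
```

```bash
python3 - <<'E'
from h import *
log()
b=np.arctan2(.163,.987)
p,R=place(b,PAD+[0,0,.06]); plan(p,R,4)
p,R=held(); print('pred O',(p+R@oT).round(3),'axis',(R@uT).round(3))
b_,_=shot('scene'); find('tipped_jar','scene'); 
a,_=shot('top'); find('tipped_jar','top')
cv2.imwrite('pics/i.png',np.vstack([cv2.resize(a[150:270,220:400],None,fx=2.5,fy=2.5,interpolation=2),cv2.resize(b_[70:210,220:400],None,fx=2.5,fy=2.5,interpolation=2)])[:600,:,::-1])
E
```

```text
t 17.4 q [-0.268  0.227 -0.092 -0.475 -1.502 -2.616] p [ 0.4512 -0.122   0.2296] F [ 0.2  0.1 -0.8] w 0.0426 
R [[-0.14, 0.987, -0.084], [0.853, 0.163, 0.496], [0.503, -0.003, -0.864]]
row x4 [-4.25e-03 -1.90e-02 -8.69e-01 -8.00e-03 -8.00e-03 -5.00e-04]
3 [ 0.451 -0.124  0.125] q [-0.27  0.33 -0.21 -0.49 -1.31 -2.51] dq 0.06 c 9e-21
4 [ 0.451 -0.125  0.091] q [-0.28  0.38 -0.23 -0.5  -1.24 -2.47] dq 0.06 c 2e-21
pred O [ 0.452 -0.127  0.205] axis [ 0.003 -0.003  1.   ]
scene land tipped_jar 0.68 [ 0.455 -0.126  0.203] [319. 127.]
scene land tipped_jar 0.64 [0.69  0.071 0.032] [186. 190.]
top land tipped_jar 0.64 [ 0.452 -0.128  0.205] [324. 226.]
top land tipped_jar 0.61 [0.693 0.067 0.029] [232. 135.]
```

View pics/i.png

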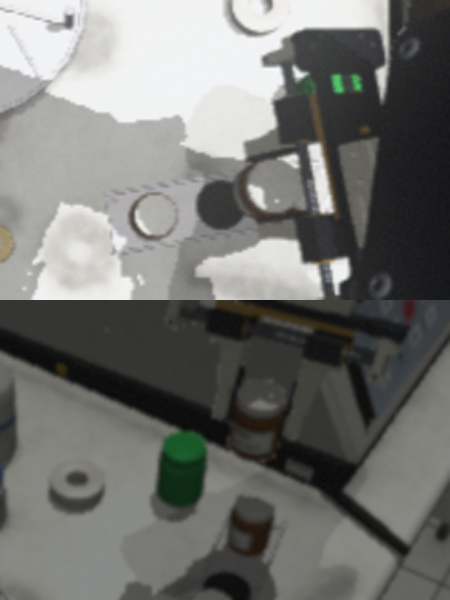

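```bash
python3 - <<'E'
from h import *
for cam in('top','scene'):
  d=arm.grab_frame(cam)[1]; P=cloud(d,cam).reshape(-1,3)
  for y0 in np.arange(-.50,-.22,.04):
    o=[]
    for x0 in (.3,.4,.5,.6,.7,.8):
      s=(P[:,1]>=y0)&(P[:,1]<y0+.04)&(P[:,0]>=x0)&(P[:,0]<x0+.1)
      o.append('%.2f/%.2f'%(np.percentile(P[s,2],10),P[s,2].max()) if s.sum()>5 else '--')
    print(cam,y0.round(2),o)
p,R=held(); W=fk(arm.get_state()['q'],K); z=R[:,2]
print('wrist centre',p-.378*z)
E
```

```text
top -0.5 ['--', '--', '--', '--', '--', '--']
top -0.46 ['--', '--', '--', '--', '--', '0.35/0.36']
top -0.42 ['--', '--', '--', '--', '--', '0.37/0.40']
top -0.38 ['--', '--', '--', '--', '--', '0.39/0.40']
top -0.34 ['--', '--', '-0.00/0.00', '-0.00/0.06', '-0.00/0.06', '-0.00/0.05']
top -0.3 ['--', '--', '0.00/0.02', '0.00/0.12', '0.00/0.13', '-0.00/0.07']
top -0.26 ['-0.00/0.00', '0.00/0.01', '-0.00/0.08', '-0.00/0.01', '-0.00/0.01', '-0.00/0.26']
top -0.22 ['-0.00/0.01', '0.00/0.32', '0.00/0.32', '0.00/0.03', '-0.00/0.15', '0.00/0.25']
scene -0.5 ['-0.00/0.09', '-0.00/0.22', '0.20/0.20', '0.15/0.27', '0.15/0.26', '0.20/0.24']
scene -0.46 ['-0.00/0.09', '-0.00/0.27', '0.20/0.21', '0.19/0.22', '0.15/0.22', '0.20/0.22']
scene -0.42 ['-0.00/0.09', '-0.00/0.28', '0.20/0.21', '0.20/0.22', '0.20/0.22', '0.20/0.28']
scene -0.38 ['-0.00/0.09', '-0.27/0.20', '0.20/0.21', '0.20/0.21', '0.20/0.24', '0.21/0.30']
scene -0.34 ['-0.00/0.09', '-0.00/0.20', '-0.00/0.20', '-0.00/0.21', '0.00/0.24', '0.02/0.31']
scene -0.3 ['-0.00/0.08', '-0.00/0.19', '0.00/0.20', '0.00/0.20', '0.00/0.20', '0.07/0.31']
scene -0.26 ['-0.01/0.00', '-0.90/0.46', '-0.00/0.07', '-0.00/0.00', '-0.00/0.00', '-0.00/0.26']
scene -0.22 ['-0.00/0.33', '0.00/0.46', '-0.00/0.44', '-0.00/0.02', '-0.00/0.15', '-0.00/0.24']
wrist centre [ 0.48176119 -0.30920679  0.5588772 ]
```

Emit:
{"op": "drive_tool", "data": {"targets": [[0,-0.02,-0.8,0,0,0],[0,-0.02,-0.8,0,0,0],[0,-0.02,-0.8,0,0,0],[0,-0.02,-0.8,0,0,0],[0,0,0,0,0,0]]}}

```text
t: 18.32
eef_pos: [0.4499, -0.1253, 0.1019]
ee_rot: [-3.137, -0.527, 1.732]
force: [0.2, 0.5, -1.8]
width: 0.0432
```

```bash
python3 - <<'E'
from h import *
log(); b=np.arctan2(.163,.987); p,R=place(b,PAD+[0,0,.004]); plan(p,R,4)
p,R=held(); O=p+R@oT; print('pred O',O.round(4),'axis',(R@uT).round(3))
a,d=shot('scene'); find('tipped_jar','scene'); find('lane_jar_1','scene')
P=cloud(d,'scene'); mk=None
for r in arm.cut_out('tipped_jar','scene'):
    Q=P[r['pixels']]; print('cut',r['score'],len(Q),np.median(Q,0).round(3),'z 2-98%',np.percentile(Q[:,2],[2,98]).round(4))
cv2.imwrite('pics/j.png',cv2.resize(a[100:220,230:390],None,fx=4,fy=4,interpolation=2)[:,:,::-1])
E
```

```text
t 18.32 q [-0.278  0.363 -0.224 -0.495 -1.269 -2.483] p [ 0.4499 -0.1253  0.1019] F [ 0.2  0.5 -1.8] w 0.0432 
R [[-0.139, 0.987, -0.085], [0.853, 0.162, 0.496], [0.503, -0.004, -0.864]]
row x4 [ 0.0045   0.00175 -0.42125 -0.007   -0.01     0.00125]
3 [ 0.45  -0.125  0.051] q [-0.28  0.43 -0.26 -0.51 -1.18 -2.43] dq 0.03 c 5e-27
4 [ 0.451 -0.125  0.035] q [-0.28  0.45 -0.27 -0.52 -1.15 -2.41] dq 0.03 c 2e-26
pred O [ 0.4507 -0.1307  0.0774] axis [ 0.004 -0.003  1.   ]
scene land tipped_jar 0.65 [ 0.452 -0.133  0.077] [314. 165.]
scene land lane_jar_1 0.98 [ 0.435 -0.057  0.   ] [302. 208.]
scene land lane_jar_1 0.53 [ 0.46  -0.198  0.006] [319. 167.]
cut 0.82 507 [ 0.447 -0.115  0.12 ] z 2-98% [0.001  0.1377]
cut 0.57 665 [0.703 0.187 0.084] z 2-98% [0.0352 0.1528]
```

View pics/j.png

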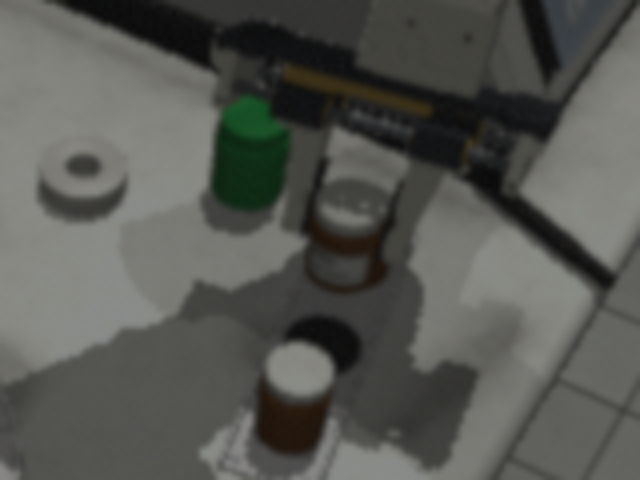

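Emit:
{"op": "drive_tool", "data": {"targets": [[0,0,-0.5,0,0,0],[0,0,-0.5,0,0,0],[0,0,-0.4,0,0,0],[0,0,-0.25,0,0,0],[0,0,0,0,0,0]]}}

```text
t: 19.15
eef_pos: [0.4506, -0.1258, 0.0363]
ee_rot: [-3.139, -0.526, 1.732]
force: [-1.0, -0.5, 0.2]
width: 0.0429
```

Emit:
{"op": "drive_tool", "data": {"targets": [[0,0,-0.05,0,0,0],[0,0,0,0,0,0]]}}

```text
t: 19.4
eef_pos: [0.4514, -0.1261, 0.0357]
ee_rot: [3.141, -0.525, 1.734]
force: [0.2, 0.8, -2.1]
width: 0.0428
```

Emit:
{"op": "drive_tool", "data": {"targets": [[0,0,-0.05,0,0,0],[0,0,0,0,0,0]]}}

```text
t: 19.65
eef_pos: [0.4512, -0.126, 0.0335]
ee_rot: [-3.142, -0.525, 1.734]
force: [-0.2, -0.2, -1.2]
width: 0.0426
```

Emit:
{"op": "drive_tool", "data": {"targets": [[0,0,-0.04,0,0,0],[0,0,0,0,0,0]]}}

```text
t: 19.9
eef_pos: [0.4513, -0.1262, 0.0326]
ee_rot: [3.141, -0.525, 1.735]
force: [-0.8, -1.2, 7.7]
width: 0.0432
```

Emit:
{"op": "drive_tool", "data": {"targets": [[0,0,-0.04,0,0,0],[0,0,0,0,0,0]]}}

```text
t: 20.15
eef_pos: [0.4509, -0.1264, 0.0321]
ee_rot: [3.141, -0.525, 1.736]
force: [-3.7, -2.0, 17.1]
width: 0.0428
```

```bash
python3 - <<'E'
from h import *
log(); p,R=held(); O=p+R@oT; print('pred O',O.round(4),'axis',(R@uT).round(3))
a,d=shot('scene'); find('tipped_jar','scene'); find('lane_jar_2','scene'); print(np.round([arm.get_state()['force'],arm.get_state()['moment']],2))
cv2.imwrite('pics/k.png',cv2.resize(a[110:220,240:380],None,fx=5,fy=5,interpolation=2)[:,:,::-1])
E
```

```text
t 20.15 q [-0.283  0.459 -0.266 -0.519 -1.146 -2.404] p [ 0.4509 -0.1264  0.0321] F [-3.7 -2.  17.1] w 0.0428 
R [[-0.142, 0.986, -0.082], [0.853, 0.164, 0.495], [0.501, 0.0, -0.865]]
pred O [ 0.4519 -0.1318  0.0075] axis [ 0.    -0.002  1.   ]
scene land tipped_jar 0.97 [ 0.454 -0.132  0.006] [310. 184.]
scene land lane_jar_2 0.95 [ 0.434 -0.059  0.008] [303. 206.]
scene land lane_jar_2 0.45 [ 0.463 -0.196  0.008] [318. 167.]
scene land lane_jar_2 0.34 [0.717 0.174 0.032] [149. 214.]
[[-3.62 -2.94 16.48]
 [ 0.54  1.46  0.71]]
```

View pics/k.png

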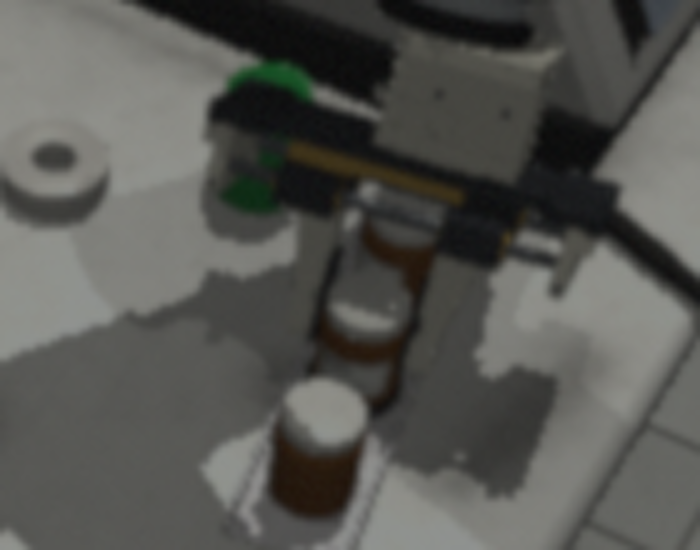

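Emit:
{"op": "drive_tool", "data": {"targets": [[0,0,0.04,0,0,0],[0,0,0,0,0,0]]}}

```text
t: 20.55
eef_pos: [0.4514, -0.1262, 0.0322]
ee_rot: [3.141, -0.525, 1.734]
force: [-0.5, -2.4, 7.8]
width: 0.0426
```

Emit:
{"op": "drive_tool", "data": {"targets": [[0,0,0,0,0,0],[0,0,0,0,0,0],[0,0,0,0,0,0]], "claw": 0.72}}

```text
t: 20.92
eef_pos: [0.4511, -0.1259, 0.0315]
ee_rot: [-3.141, -0.525, 1.733]
force: [0.1, 0.1, -0.2]
width: 0.0619
```

```bash
python3 - <<'E'
from h import *
log(); shot('scene'); find('tipped_jar','scene'); find('lane_jar_2','scene')
E
```

```text
t 20.93 q [-0.282  0.46  -0.267 -0.52  -1.145 -2.406] p [ 0.4511 -0.1259  0.0315] F [ 0.1  0.1 -0.2] w 0.0619 
R [[-0.14, 0.987, -0.082], [0.854, 0.162, 0.495], [0.502, -0.001, -0.865]]
scene land tipped_jar 0.57 [ 0.453 -0.128  0.008] [309. 185.]
scene land lane_jar_2 0.82 [ 0.433 -0.056  0.006] [303. 208.]
scene land lane_jar_2 0.76 [ 0.463 -0.201  0.005] [319. 166.]
```

The force fell to zero on release, so the load had been the jar resting on the pad. I'll retreat straight up.

Emit:
{"op": "drive_tool", "data": {"targets": [[0,0,0.3,0,0,0],[0,0,0.6,0,0,0],[0,0,0.8,0,0,0],[0,0,0.8,0,0,0],[0,0,0.8,0,0,0]]}}

```text
t: 21.7
eef_pos: [0.4511, -0.126, 0.1657]
ee_rot: [3.141, -0.525, 1.734]
force: [0.9, -1.1, 0.0]
width: 0.0637
```

Emit:
{"op": "drive_tool", "data": {"targets": [[0,-0.3,0.8,0,0,0],[0,-0.5,0.8,0,0,0],[0,-0.5,0.8,0,0,0],[0,-0.5,0.5,0,0,0],[0,0,0,0,0,0]]}}

```text
t: 22.32
eef_pos: [0.4515, -0.1993, 0.2818]
ee_rot: [3.139, -0.523, 1.734]
force: [-0.4, 0.4, -0.7]
width: 0.0628
```

```bash
python3 - <<'E'
from h import *
log(); a,d=shot('top'); b,e=shot('scene')
for c in('top','scene'):
    find('tipped_jar',c); find('pad',c)
P=cloud(e,'scene')
cv2.imwrite('pics/l.png',np.vstack([cv2.resize(a[60:270,125:365],(480,420))[::,:][:,:],np.zeros((4,480,3),np.uint8),cv2.resize(b[130:220,230:390],(480,270))])[120:,:,::-1][:580])
m=(P[...,2]>.055)&(P[...,2]<.075)&(abs(P[...,0]-.45)<.06)&(abs(P[...,1]+.13)<.1)
for y in(-.2,-.13,-.058):
    s=m&(abs(P[...,1]-y)<.026)&(P[...,2]>.06); print(y,s.sum(),P[s].mean(0).round(4),P[s].std(0).round(4))
E
```

```text
t 22.32 q [-0.391  0.257  0.06  -0.442 -1.656 -2.563] p [ 0.4515 -0.1993  0.2818] F [-0.4  0.4 -0.7] w 0.0628 
R [[-0.141, 0.987, -0.078], [0.855, 0.161, 0.493], [0.499, 0.002, -0.867]]
top land tipped_jar 0.71 [ 0.452 -0.129  0.007] [308. 231.]
top land pad 0.46 [0.691 0.068 0.033] [232. 135.]
top land pad 0.43 [ 0.453 -0.129  0.008] [308. 231.]
scene land tipped_jar 0.85 [ 0.456 -0.13   0.011] [309. 183.]
scene land pad 0.53 [ 0.455 -0.131  0.005] [310. 184.]
-0.2 149 [ 0.4631 -0.1967  0.0639] [0.01   0.0104 0.0016]
-0.13 183 [ 0.4506 -0.1261  0.0656] [0.0102 0.0108 0.0021]
-0.058 186 [ 0.4366 -0.0549  0.0637] [0.01   0.0103 0.0016]
```

View pics/l.png

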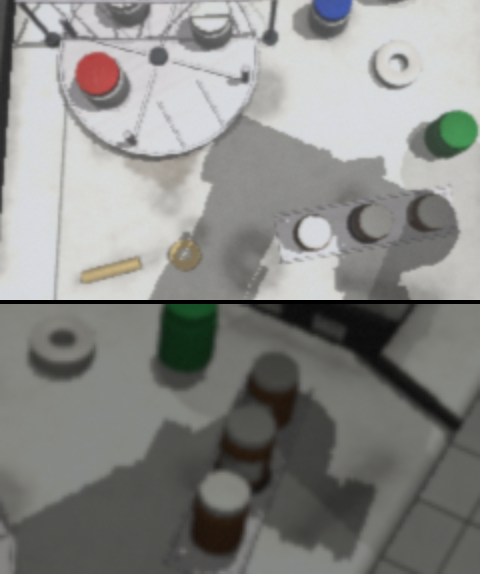

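The rescued jar's cap is within about 1 mm of the midpoint between its two neighbours and about 2 mm higher (the pad's thickness). All the jars are standing.

```bash
python3 -c "
from station import arm
print(arm.job_done())"
```

```text
the job is handed in; nothing more can be done
None
```

The rescued jar now stands upright, cap up, on the pad in the tray's free place, and the job was handed in at about 22 s. No verdict was reported.

**What I did:** I pushed a finger post to turn the carousel about 58° clockwise, which brought the tipped jar into the open front. I gripped it from the cap end with the tool 30° below horizontal, lifted it clear, turned it upright, and lowered it until the wrist felt it touch the pad. The push-down force peaked at about 17 N. I then released the jar and moved straight up.

**Last checks:**
- **Position:** the jar's cap centre was within about 1 mm of the midpoint between its two neighbours. The networks placed its base within about 2 mm of the pad centre.
- **Height:** the cap was about 2 mm above its neighbours' caps, which matches the pad's thickness.
- **Other things:** the last picture shows both row jars standing, all the carousel jars upright, and the puck, stick and ring where they were. I judged these from the picture and did not measure them.
- **Disagreement:** the two cameras differed by about 4 mm on the jar's position, which is within their stated accuracy. The networks also gave a few false hits, such as a "pad" on the carousel, which I ignored.

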